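# Clamp a seat post in the bench stand with the slipping knob

### The job

Lay the loose bicycle seat post in the two V-rests of the sloping clamp stand, its plain tube central across both rests and its square head overhanging at the end away from the knob, then swing the clamp finger across the tube right up to its stop. Turn the knob clockwise until it pinches the tube and the knob slips; give it one to three clicks of slip (20 to 60 degrees), no more, so that the tube is not crushed, then stop, let go and leave the post clamped. Do not disturb the other things on the bench.

Things in the scene. Friction and masses are not known exactly. Their poses are not given: they have to be found in the camera images.
- post: Loose bicycle seat post, about 0.3 kg: bare-metal tube, 32 mm diameter, 164 long, with a dark square head (36 long, 44 wide, 38 high) at its +x end. Origin on the tube's axis at the middle of the plain tube; x runs to the head: tube x = -82 to 82 mm, head x = 82 to 118, y = +-22, z = -16 to 22 mm. It lies on the bench on tube and flat head underside, axis 16 mm up.
- post_balance (a point): Point on the tube's axis, 30 mm from post's origin towards the head: near the balance point, good to grip across the tube.
- post_head (a point): Centre of the seat post's square head, on the tube's axis, 100 mm from post's origin.
- stand: Fixed grey clamp stand, 190 x 190 mm foot, about 100 mm high at the back, origin on the bench below the plate; x to its back, z up. It carries a dark steel plate (130 x 170 mm) sloping 30 degrees, facing up and to the stand's front (-x), with two V-rests and, at one front corner, an upright pillar (34 mm diameter) with clamp finger and knob.
- seat (a point): Where the laid tube's axis must pass, midway between the V-rests. z: square off the plate (30 deg from vertical); y: level, along the tube; x: up the slope. Plate face at z = -38 mm. 90-degree V-rests, 20 mm wide, at y = -52 and 52, walls up to z = 2 mm, x = +-30; free room for fingers between. Pillar and knob axis: x = -62, y = 58 mm, along z. The end away from the knob is -y.
- pin_grip (a point): Upright steel pin (16 mm diameter, 34 tall, along seat's z) near the end of the clamp finger, to swing it by; point on its axis, 22 mm above its foot, 12 below its top, 80 from the pillar's axis. The finger is a dark bar, 24 mm wide, 14 thick, ending 92 mm from the pillar's axis; its underside is 36 mm below this point, and at spindle 0 is 9 mm above a laid tube.
- swing (a joint): Angle of the clamp finger about the pillar (rad): 0 = at its stop, straight across the tube (along +x of seat); 1.57 = aside, along +y of seat; range 0 to 1.75. Light friction (0.1 N m), stays where left.
- spindle (a joint): Turn of the clamp spindle (rad), clockwise from above positive, range -0.5 to 2.2, starts at -0.4 to 0.4. Each rad lowers the clamp finger (and its pin) 10 mm: it meets the laid tube at about 0.9 and is tight at about 1.2. Holds itself; 0.12 N m while free. Seen as an aluminium collar, 46 mm diameter, black mark, under the knob: it turns with the knob until tight, then stands still.
- knob (a joint): Slip of the knob on the spindle (rad), 0 at the start, clockwise positive. The torque limiter lets go at 0.27 N m: then the knob turns on while the spindle stands still. A click is one 0.35 rad (20 deg) of slip; it is smooth, counted by angle, not felt as a bump. The knob's total turn is spindle + slip.
- knob_grip (a point): Black knob on the pillar, at fixed height: 56 mm disc, 8 thick, with an upright grip bar 56 mm long (this point's x), 16 thick (y), 34 tall, white line on its top from the middle to the +x end. Point on the knob's axis (z, tilted 30 degrees like the plate), 22 mm above the disc, 12 below the bar's top. Clockwise seen from above tightens. At spindle = slip = 0 x is seat's x.
- jar: Bystander: glass jar, 72 mm diameter, 100 mm tall, origin under its middle.
- spray_can: Bystander: grey can, 58 mm diameter, 160 mm tall, origin under its middle.
- spanner: Bystander: steel spanner, 180 mm long, lying flat, along its x.
- tray: Bystander: open grey tray, 120 x 170 x 40 mm, origin under its middle.
There are look-alikes about, which are no part of the job. What is shaped like the post but purple is not meant.

How it is judged:
By the outcome, as a careful person would: the job done as asked, in the order asked, and still so for the second after the job is handed in, with the robot touching nothing.
It also fails if it takes over 72 s, if anything falls off the work surface, if the arm or the gripper's body presses on something with over 40 N, if the wrist force passes 120 N, or if a joint passes its speed limit or range.

### The arm

A 6-joint arm with a two-finger parallel gripper is mounted at the origin on the work surface. World frame = base frame: x ahead of the robot, y to its left, z up, the work surface at z = 0. Lengths are in mm, angles in rad, forces in N, time in s.
With the tool pointing down it reaches from about 350 to 875 mm from the base axis. Payload 4.2 kg.
Tool frame: the origin (TCP) lies on the mounting face of the last link; the fingertips stand 173 mm ahead of it and the grasp point (between the pads) lies 155 mm ahead of it; z points along the fingers, y is the direction in which the jaws open and shut (so a half turn about z gives the same grasp; the last joint's range is limited). The gripper opens to 85 mm and grips with 20 to 120 N. Pads are 22 mm wide; open, the fingers measure 114 mm over their backs; the gripper's body (76 mm by 85 mm) begins 54 mm behind the grasp point. The pads swing forward as they close: fully open they stand 13 mm farther back than shut.
Start: joints at [0.259, 0.385, 0.008, 0, -1.194, -0.259], TCP at [624.98, 0.025, 404.712] pointing down, gripper open.
Joint ranges: [-3.14, 3.14], [-1.21, 2.06], [-1.07, 1.41], [-3.16, 2.05], [-2.99, -0.16], [-3.1, 3.1]. Speed limits (rad/s): [2.79, 2.79, 3.14, 3.14, 3.14, 3.14].

### API

Orientations are given as a unit quaternion [x, y, z, w].
In Python, from bench import arm gives the robot as it stands. The module is installed in compiled form; this text tells all that it offers.
- The arm moves only by the tool play_rows, never from a script. Its argument "moves" is a list of rows, each a list of 3 entries, a list of its own where there are three numbers: the shift along the world's x, y, z in units of 30 cm (1.0 is 30 cm), then the turn about the world's z in units of 30 degrees (1.0 is 30 degrees), then the gripper's target within -1 to 1 (shut at 1, half-way at 0, fully open at -1). In form: [[[x, y, z], turn, jaw], ...]. A call has 1 to 12 rows; each row is the pose to reach, as a shift and turn from the pose measured when the call began; what a row does not reach only later rows make up. A row lasts 1/8 s, in which the tool goes at most 62.5 mm and 10.7 degrees, less where a joint would pass 70% of its speed; a pose out of reach is approached as far as the arm can. A call with a number of a shift or a turn outside -1 to 1 is refused whole. A call with a gripper value outside its range is refused whole. The fingers move at their own pace and stop on an object; the grip force is fixed at half the most. Time passes only in rows, so rows that repeat a pose let the fingers close. It gives the time, the measured TCP pose, the force and the opening at its end, in the units of the state.
- arm.read_state(): the state, without advancing time (a new reading comes with each control period).
- arm.get_image(name): name is "scene" or "side" or "wrist"; returns a dict with "pixels" (420x560x3 uint8, red, green, blue), "vfov" (degrees; the focal length in pixels is half the picture's height over the tangent of half this angle, whatever the lens; pixels are square), "cx", "cy" (the principal point, pixels), "xyz" and "rotation" of the camera in the world. Camera axes: x right, y up, looking along -z (the intrinsics and any distortion apply to the point x, -y, -z); pixel columns grow to the right and rows downward; lengths in mm; the calibration is good to about 2 mm. A picture is of the moment at which its call begins. There is no depth.
- arm.job_done(): hands the job in, once; it reports no verdict.
Trained networks look in a picture, given as the dict that the camera call returned (one of the last four; its "shot" number tells which), for a name from the list of things; names that differ only in an ending like _2 or _b are one class to them, and where a whole thing is asked for, a point or a joint stands for the part that bears it (a point fixed in the world has none). Each returns a list of dicts, best first, with "conf" (0 to 1); they miss things now and then, are a little off and sometimes report something else, mostly with a low value. They report only what shows in the picture. A call takes as long as a camera call. They do not tell look-alikes from the thing itself.
- arm.look_for(name, picture): "centre" ([x, y, z] in mm, in world coordinates, good to about 4 mm: the middle of the surface that is visible of it).
The state is a dict: "clock": time; "joints": joint angles; "joint_vel": joint speeds; "joint_efforts": joint torques, N m; "position": TCP position; "ee_rot": TCP orientation; "contact_force": force on the tool from outside, world axes, zero at the start; "wrist_torque": the same for the moment, N m; "gripper_width": finger opening in mm.
Only numpy, scipy, OpenCV 4.12 (cv2) and the standard library are available. Lean on these libraries where they do the work, as an engineer would, in place of code of your own. Each camera call takes 0.05 s, during which the arm holds its last target.

## Working session

There is one attempt and no reset: what is moved stays moved. The work goes in short steps, Python scripts to look and compute and a tool call to move; the robot and the scene stay as the last step left them, time stands still between calls to the robot, and variables do not carry over. Pictures are saved under pics/ and viewed, and the job is handed in when it is done.

Besides the shell and the picture viewer there is one more tool, called as a command line: name --argument value ..., lists and objects as JSON in quotes. play_rows: Moves the arm, as the interface text tells. Shifts and turns lie within -1 to 1; 1 stands for 30 cm of shift or 30 degrees of turn. Its arguments: {"type":"object","properties":{"moves":{"type":"array"}},"required":["moves"]}

```bash
mkdir -p pics; ls
cat > h.py <<'E'
import numpy as np,cv2
from bench import arm
def shot(n,save=None):
    im=arm.get_image(n)
    if save: cv2.imwrite('pics/'+save,im['pixels'][:,:,::-1])
    return im
def proj(im,P):
    P=np.atleast_2d(P).astype(float);R=np.array(im['rotation']);
    if R.ndim==1 or R.shape!=(3,3):
        from scipy.spatial.transform import Rotation as Ro;R=Ro.from_quat(R).as_matrix()
    c=(P-np.array(im['xyz']))@R
    f=im['pixels'].shape[0]/2/np.tan(np.radians(im['vfov'])/2)
    return np.c_[im['cx']+f*c[:,0]/-c[:,2],im['cy']+f*(-c[:,1])/-c[:,2]]
def ray(im,uv):
    R=np.array(im['rotation'])
    if R.shape!=(3,3):
        from scipy.spatial.transform import Rotation as Ro;R=Ro.from_quat(R).as_matrix()
    f=im['pixels'].shape[0]/2/np.tan(np.radians(im['vfov'])/2)
    uv=np.atleast_2d(uv).astype(float)
    d=np.c_[(uv[:,0]-im['cx'])/f,-(uv[:,1]-im['cy'])/f,-np.ones(len(uv))]@R.T
    return np.array(im['xyz']),d
def onz(im,uv,z):
    o,d=ray(im,uv); return o+d*((z-o[2])/d[:,2])[:,None]
E
python3 - <<'E'
from h import *
for n in ['scene','side','wrist']:
    im=shot(n,n+'0.png'); print(n,{k:np.round(v,4).tolist() if not isinstance(v,(str,dict)) else v for k,v in im.items() if k!='pixels'})
    for t in ['post','post_balance','post_head','stand','pin_grip','knob_grip','knob','spindle','swing','jar','spray_can','spanner','tray','seat']:
        try: r=arm.look_for(t,im); print(t,[(np.round(x['centre']).tolist(),round(x['conf'],2)) for x in r])
        except Exception as e: print(t,e)
print(arm.read_state())
E
```

```text
pics
scene {'vfov': 53.4724, 'cx': 284.3321, 'cy': 213.7133, 'xyz': [1375.4582, 562.0204, 876.7131], 'rotation': [0.2116, 0.3922, 0.7794, 0.4404], 'shot': 1}
post [([527.0, -424.0, 26.0], 0.76), ([496.0, -230.0, 26.0], 0.7), ([263.0, -302.0, 29.0], 0.65)]
post_balance [([265.0, -302.0, 28.0], 0.7), ([521.0, -426.0, 26.0], 0.55)]
post_head [([496.0, -230.0, 28.0], 0.85), ([264.0, -301.0, 27.0], 0.58), ([525.0, -422.0, 28.0], 0.56)]
stand [([625.0, 141.0, 50.0], 0.96), ([497.0, -230.0, 31.0], 0.42)]
pin_grip [([526.0, 218.0, 105.0], 0.68), ([496.0, -229.0, 26.0], 0.27)]
knob_grip [([512.0, 163.0, 134.0], 0.49)]
knob [([508.0, 167.0, 134.0], 0.63), ([510.0, 165.0, 128.0], 0.48)]
spindle [([510.0, 168.0, 132.0], 0.82)]
swing [([507.0, 164.0, 131.0], 0.68), ([528.0, 218.0, 109.0], 0.67)]
jar [([737.0, -134.0, 73.0], 0.61)]
spray_can [([714.0, -285.0, 98.0], 0.89), ([384.0, 43.0, 11.0], 0.57)]
spanner [([387.0, 44.0, 9.0], 0.55)]
tray [([370.0, 473.0, 13.0], 0.68)]
seat [([563.0, 161.0, 81.0], 0.63), ([389.0, 42.0, 9.0], 0.3)]
side {'vfov': 43.329, 'cx': 284.5235, 'cy': 210.5431, 'xyz': [-
[... 1471 characters left out ...]
ock': 2.25, 'joints': array([ 2.58594196e-01,  3.84690254e-01,  7.90824712e-03, -7.63399723e-07,
       -1.19399532e+00, -2.58607709e-01]), 'joint_vel': array([ 0.00026664,  0.00087034, -0.00141571, -0.00064281, -0.00021628,
        0.00019985]), 'joint_efforts': array([-2.28014134e-03, -3.92081344e+01,  1.88619232e+01,  4.19087738e+00,
       -2.06996610e-04, -8.12047176e-06]), 'position': array([6.24980411e+02, 2.18963479e-02, 4.04721086e+02]), 'ee_rot': array([-7.07101904e-01,  7.07111658e-01, -4.46940690e-06,  8.39031423e-06]), 'contact_force': array([ 0.21898834, -0.78188266,  0.589581  ]), 'wrist_torque': array([ 0.01802013, -0.02013536, -0.0230002 ]), 'gripper_width': 85.526269065615}
```

View pics/scene0.png

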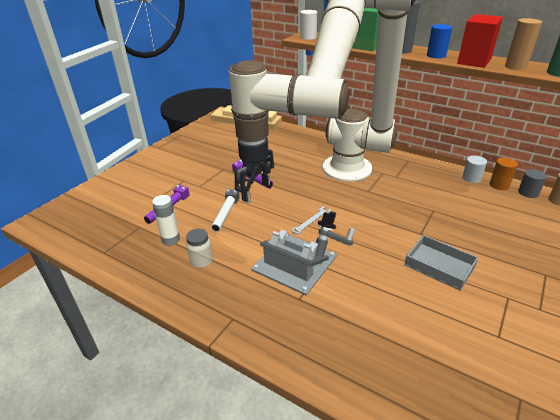

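View pics/side0.png

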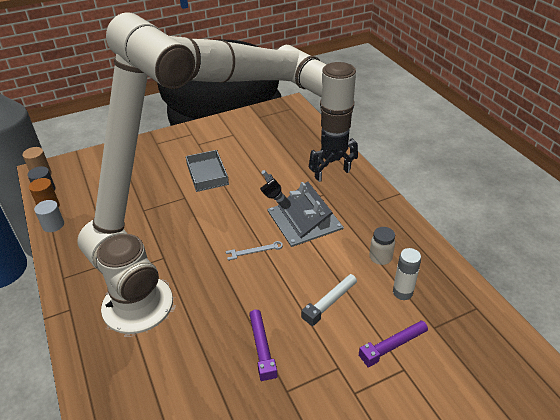

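View pics/wrist0.png

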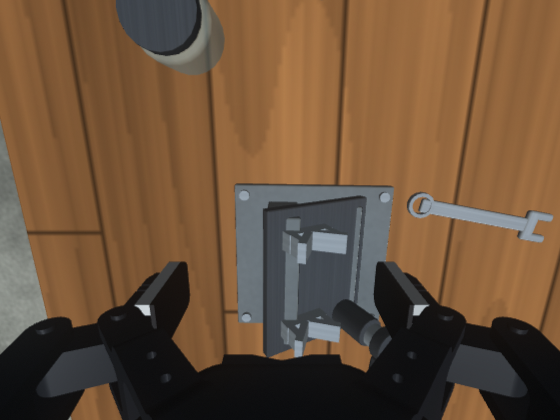

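Run:
```python
import cv2
def crop(src,x0,y0,x1,y1,s,out):
    i=cv2.imread('pics/'+src)[y0:y1,x0:x1]; cv2.imwrite('pics/'+out,cv2.resize(i,None,fx=s,fy=s,interpolation=cv2.INTER_CUBIC))
crop('scene0.png',240,190,370,295,6,'s_c.png')
crop('side0.png',240,160,360,250,6,'d_c.png')
crop('wrist0.png',220,170,420,370,3,'w_c.png')
```

```text
(no output)
```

View pics/s_c.png

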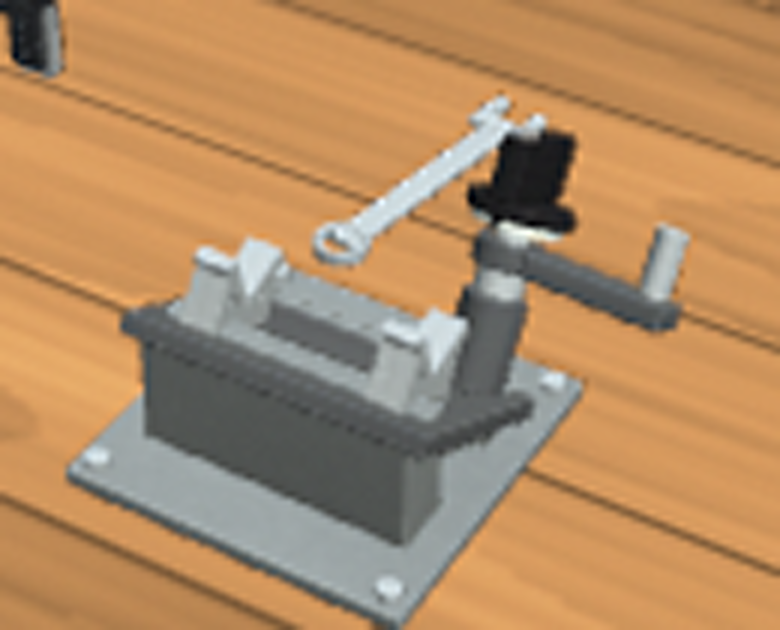

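View pics/d_c.png

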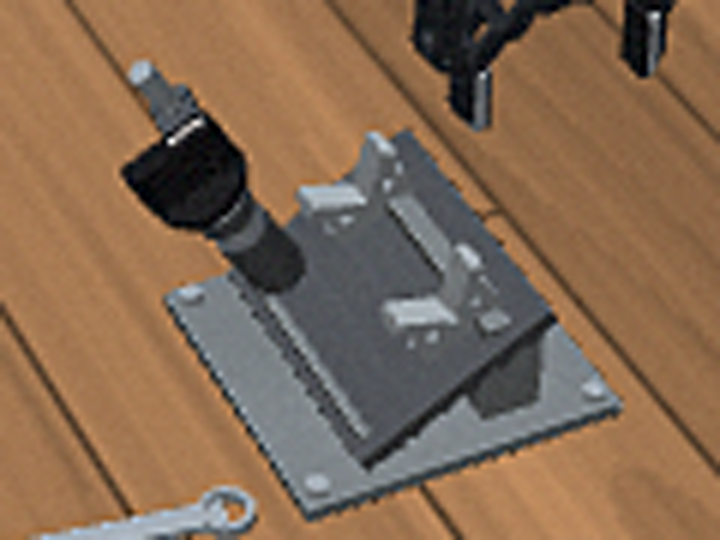

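View pics/w_c.png

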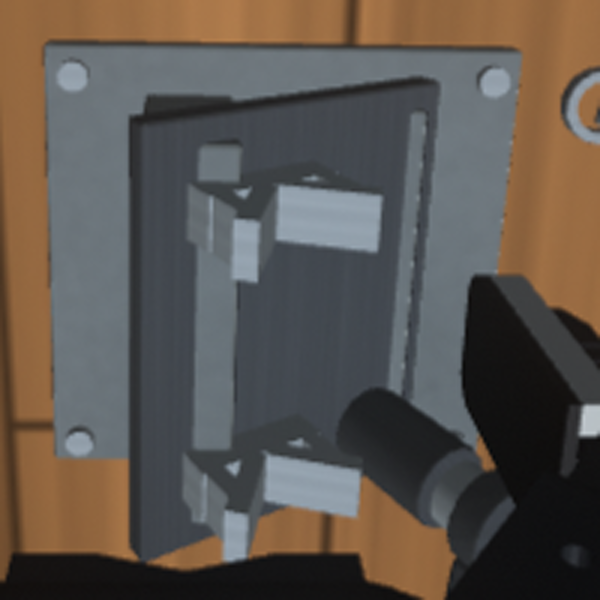

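```bash
cat > fit.py <<'E'
from h import *
from scipy.optimize import least_squares
import json
class D(dict): pass
ims={}
ims['scene']=dict(vfov=53.4724,cx=284.3321,cy=213.7133,xyz=[1375.4582,562.0204,876.7131],rotation=[.2116,.3922,.7794,.4404],pixels=np.zeros((420,560,3)))
ims['side']=dict(vfov=43.329,cx=284.5235,cy=210.5431,xyz=[-14.3914,-1030.7124,1211.8477],rotation=[.3937,-.0852,-.2072,.8915],pixels=np.zeros((420,560,3)))
ims['wrist']=dict(vfov=67.6931,cx=281.2826,cy=210.762,xyz=[624.8924,-70.8715,373.4353],rotation=[-.0003,-.1387,.9903,-.0002],pixels=np.zeros((420,560,3)))
cr={'scene':(240,190,6),'side':(240,160,6),'wrist':(220,170,3)}
# (cam,u,v, kind, coords): 'b' bolt (sx,sy), 's' seat coords
O=[('side',318,484,'b',(-1,-1)),('wrist',494,81,'b',(-1,-1)),('side',594,387,'b',(1,-1)),('scene',97,457,'b',(1,-1)),('wrist',73,75,'b',(1,-1)),
('scene',389,588,'b',(1,1)),('wrist',79,442,'b',(1,1)),('scene',553,381,'b',(-1,1)),('side',190,293,'b',(-1,1)),
('wrist',383,195,'s',(-24.6,-62,2)),('wrist',378,250,'s',(-24.6,-42,2)),('wrist',361,468,'s',(-24.6,42,2)),('wrist',357,516,'s',(-24.6,62,2)),
('side',300,188,'s',(-24.6,62,2)),('side',313,212,'s',(-24.6,42,2)),('side',385,302,'s',(-24.6,-42,2)),('side',395,327,'s',(-24.6,-62,2)),
# plate corners top face
('side',555,318,'s',(65,-85,-38)),('side',410,130,'s',(65,85,-38)),('side',367,460,'s',(-65,-85,-38)),
('wrist',135,118,'s',(65,-85,-38)),('scene',125,315,'s',(65,-85,-38)),('wrist',438,80,'s',(-65,-85,-38)),
]
def frame(p):
    x,y,yaw,dx,dy,dz=p[:6]
    c,s=np.cos(yaw),np.sin(yaw); Rz=np.array([[c,-s,0],[s,c,0],[0,0,1]])
    t=np.pi/6; Rs=Rz@np.array([[np.cos(t),0,-np.sin(t)],[0,1,0],[np.sin(t),0,np.cos(t)]])
    S=np.array([x,y,0])+Rz@np.array([dx,dy,dz]); return Rz,np.array([x,y,0]),Rs,S
def pts(p):
    Rz,o,Rs,S=frame(p); r=[]
    for c,u,v,k,q in O:
        r.append(o+Rz@np.array([q[0]*p[6],q[1]*p[6],p[7]]) if k=='b' else S+Rs@np.array(q))
    return np.array(r)
def res(p):
    P=pts(p); r=[]
    for (c,u,v,k,q),X in zip(O,P):
        a,b,s=cr[c]; r.append(proj(ims[c],X)[0]-[a+u/s,b+v/s])
    return np.array(r).ravel()
if __name__=='__main__':
    f=least_squares(res,[580,120,0,0,0,100,80,10],loss='soft_l1')
    print(np.round(f.x,3)); r=f.fun.reshape(-1,2)
    for o,e in zip(O,r): print(o,np.round(e,1))
    Rz,o,Rs,S=frame(f.x); print('S',S); np.savez('seat.npz',S=S,Rs=Rs)
E
python3 fit.py
```

```text
[ 5.87634e+02  9.76650e+01 -2.40000e-02 -5.32000e+00  1.30000e-02
  9.35030e+01  8.30550e+01  1.27770e+01]
('side', 318, 484, 'b', (-1, -1)) [-1.7 -0.1]
('wrist', 494, 81, 'b', (-1, -1)) [0.1 1.2]
('side', 594, 387, 'b', (1, -1)) [-1.5  0.6]
('scene', 97, 457, 'b', (1, -1)) [-0.8 -0.3]
('wrist', 73, 75, 'b', (1, -1)) [ 0.1 -0.2]
('scene', 389, 588, 'b', (1, 1)) [-1.1  0.1]
('wrist', 79, 442, 'b', (1, 1)) [-1.  -0.4]
('scene', 553, 381, 'b', (-1, 1)) [-0.5  0.1]
('side', 190, 293, 'b', (-1, 1)) [-1.2 -0.2]
('wrist', 383, 195, 's', (-24.6, -62, 2)) [ 1.1 -0.6]
('wrist', 378, 250, 's', (-24.6, -42, 2)) [ 1.1 -0.2]
('wrist', 361, 468, 's', (-24.6, 42, 2)) [ 0.3 -0.8]
('wrist', 357, 516, 's', (-24.6, 62, 2)) [ 0.3 -1. ]
('side', 300, 188, 's', (-24.6, 62, 2)) [-2.2  0.6]
('side', 313, 212, 's', (-24.6, 42, 2)) [-1.8  0.2]
('side', 385, 302, 's', (-24.6, -42, 2)) [-2.5  0.9]
('side', 395, 327, 's', (-24.6, -62, 2)) [-1.4  0.7]
('side', 555, 318, 's', (65, -85, -38)) [ 3.1 -4.7]
('side', 410, 130, 's', (65, 85, -38)) [ 3.  -4.2]
('side', 367, 460, 's', (-65, -85, -38)) [ 1.9 -2.9]
('wrist', 135, 118, 's', (65, -85, -38)) [-16.4   3.3]
('scene', 125, 315, 's', (65, -85, -38)) [-4.9  0.1]
('wrist', 438, 80, 's', (-65, -85, -38)) [-12.3   2.2]
S [582.31513218  97.80697394  93.50310634]
```

```bash
sed -i "s/S+Rs@np.array(q))/S+Rs@(np.array(q)+np.array([p[8] if q[2]==-38 else 0,0,0])))/; s/,80,10\]/,80,10,-10]/" fit.py; python3 fit.py
```

```text
[ 5.87327e+02  9.74360e+01 -1.60000e-02 -3.17900e+00 -1.28800e+00
  9.72710e+01  8.31040e+01  1.26740e+01 -2.02610e+01]
('side', 318, 484, 'b', (-1, -1)) [-1.5  0.1]
('wrist', 494, 81, 'b', (-1, -1)) [-0.1  0.4]
('side', 594, 387, 'b', (1, -1)) [-1.4  0.5]
('scene', 97, 457, 'b', (1, -1)) [-0.8 -0.2]
('wrist', 73, 75, 'b', (1, -1)) [-0.3  0.1]
('scene', 389, 588, 'b', (1, 1)) [-0.8 -0. ]
('wrist', 79, 442, 'b', (1, 1)) [-0.3 -0.1]
('scene', 553, 381, 'b', (-1, 1)) [-0.6 -0.1]
('side', 190, 293, 'b', (-1, 1)) [-1.4  0. ]
('wrist', 383, 195, 's', (-24.6, -62, 2)) [-0.4 -1. ]
('wrist', 378, 250, 's', (-24.6, -42, 2)) [-0.2 -0.3]
('wrist', 361, 468, 's', (-24.6, 42, 2)) [-0.3  0. ]
('wrist', 357, 516, 's', (-24.6, 62, 2)) [-0.2 -0.1]
('side', 300, 188, 's', (-24.6, 62, 2)) [-1.6 -0.1]
('side', 313, 212, 's', (-24.6, 42, 2)) [-1.1 -0.5]
('side', 385, 302, 's', (-24.6, -42, 2)) [-1.7  0.2]
('side', 395, 327, 's', (-24.6, -62, 2)) [-0.5 -0.1]
('side', 555, 318, 's', (65, -85, -38)) [-1.1 -1.6]
('side', 410, 130, 's', (65, 85, -38)) [-1.3 -1.2]
('side', 367, 460, 's', (-65, -85, -38)) [-2.1  0.3]
('wrist', 135, 118, 's', (65, -85, -38)) [0.1 0.6]
('scene', 125, 315, 's', (65, -85, -38)) [-2.  -1.3]
('wrist', 438, 80, 's', (-65, -85, -38)) [-0.4 -0.5]
S [584.12726334  96.19996986  97.27117851]
```

Run:
```python
import cv2
def crop(src,x0,y0,x1,y1,s,out):
    i=cv2.imread('pics/'+src)[y0:y1,x0:x1]; cv2.imwrite('pics/'+out,cv2.resize(i,None,fx=s,fy=s,interpolation=cv2.INTER_CUBIC))
crop('scene0.png',200,160,290,240,8,'s_p.png')
crop('side0.png',290,265,370,335,8,'d_p.png')
```

```text
(no output)
```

View pics/s_p.png

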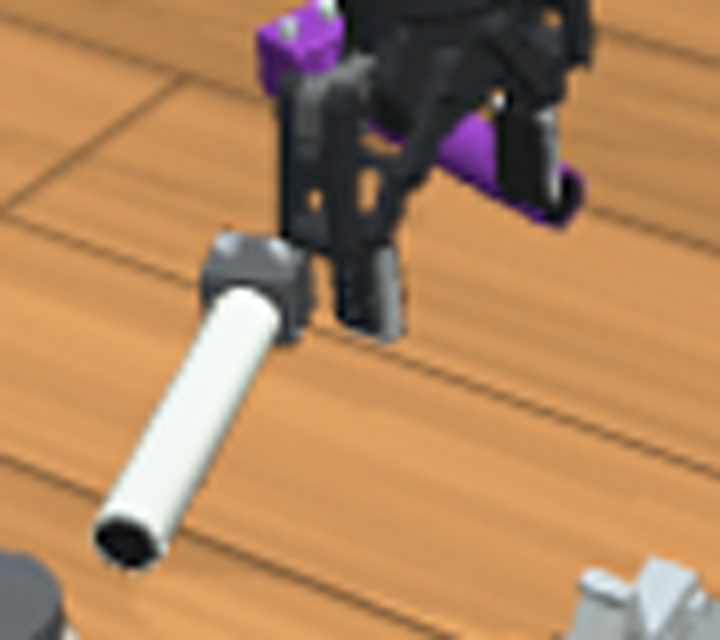

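View pics/d_p.png

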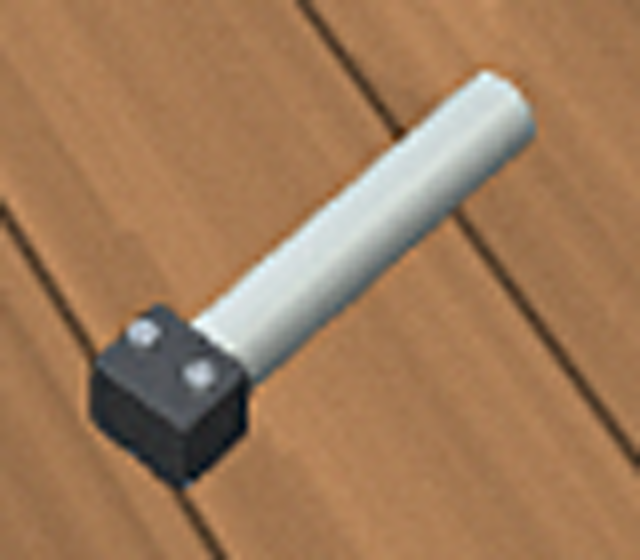

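```bash
cat > post0.py <<'E'
from fit import *
E_=onz(ims['scene'],[216-.8,227.75],16)[0]
E2=onz(ims['side'],[353.9-1.4,277.75],16)[0]
H=onz(ims['side'],[311.4-1.4,310.75],38)[0]
H2=onz(ims['scene'],[200+(240-1)/8-.8,160+275/8],16)[0]
print(E_,E2,H,H2)
E=(E_+E2)[:2]/2; d=(H[:2]-E); L=np.linalg.norm(d); d/=L; print('L(182)',L,'ang',np.degrees(np.arctan2(d[1],d[0])))
print('org from E',E+82*d,'from H',H[:2]-100*d)
E
python3 post0.py
```

```text
[ 591.58575097 -201.25056574   16.        ] [ 594.37273285 -202.46262777   16.        ] [ 418.8955296  -266.43251035   38.        ] [ 413.32729801 -280.91334391   16.        ]
L(182) 185.67495120996696 ang -159.64779157648968
org from E [ 516.09830392 -230.37538661] from H [ 512.65277104 -231.65349833]
```

play_rows --moves '[[[-0.1,-0.17,-0.03],-0.35,-1],[[-0.2,-0.35,-0.06],-0.7,-1],[[-0.3,-0.55,-0.1],-1,-1],[[-0.43,-0.79,-0.15],-1,-1]]'

```text
clock: 2.75
position: [507.3, -215.6, 364.5]
ee_rot: [-0.5, 0.866, -0.0, 0.0]
contact_force: [0.4, -0.5, -0.5]
gripper_width: 85.2
```

play_rows --moves '[[[0,0,0],-0.35,-1],[[0,0,0],-0.7,-1],[[0,0,0],-1,-1]]'

```text
clock: 3.12
position: [507.1, -216.0, 364.6]
ee_rot: [-0.256, 0.967, -0.001, 0.0]
contact_force: [-0.2, 0.3, -0.6]
gripper_width: 85.4
```

Run:
```python
from h import *
s=arm.read_state(); print(s['clock'],s['position'],s['ee_rot'])
im=shot('wrist','w1.png'); np.savez('w1.npz',**{k:v for k,v in im.items()})
from scipy.spatial.transform import Rotation as R
m=R.from_quat(s['ee_rot']).as_matrix(); print('jaw ang',np.degrees(np.arctan2(m[1,1],m[0,1])))
print([(np.round(x['centre']),x['conf']) for x in arm.look_for('post',im)])
# predicted points
d=np.array([np.cos(np.radians(-159.6)),np.sin(np.radians(-159.6)),0]);o=np.array([514.5,-231,16])
print(proj(im,[o-82*d,o+82*d,o+118*d,o+20*d]))
```

```text
3.125 [ 507.09309582 -215.95298989  364.63586005] [-2.55768386e-01  9.66737897e-01 -5.15158386e-04  3.24331887e-04]
jaw ang 119.63823433046556
[(array([ 548., -428.,   27.]), 0.92), (array([ 473., -247.,   29.]), 0.57), (array([ 299., -192.,   14.]), 0.5)]
[[255.67284734 262.19191321]
 [279.23854757 108.45004963]
 [285.37850567  68.39316224]
 [269.55148538 171.648129  ]]
```

View pics/w1.png

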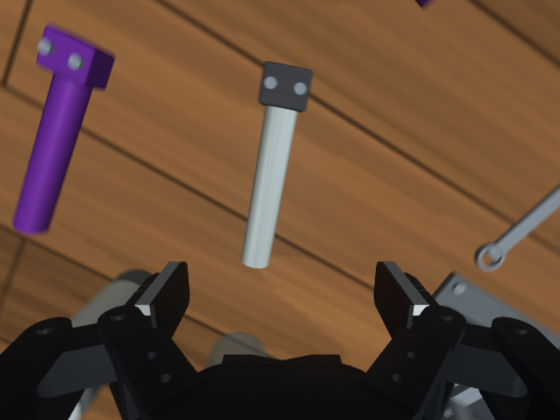

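Run:
```python
from h import *
z=np.load('w1.npz'); im={k:z[k] for k in z.files}
p=im['pixels'].astype(int)
m=((p.max(2)-p.min(2))<30)&(p.mean(2)>110); m=m.astype(np.uint8)
n,l,st,c=cv2.connectedComponentsWithStats(m)
k=l[180,273]; ys,xs=np.where(l==k); print(st[k])
rows=np.arange(120,250,10); mid=[xs[ys==r].mean() for r in rows]
# tube midline silhouettes; project axis at z~16
P=onz(im,np.c_[mid,rows],16)
v=np.polyfit(P[:,0],P[:,1],1); ang=np.degrees(np.arctan(v[0])); print('ang',ang-180, 'y at x=495.7',np.polyval(v,495.7))
print('end', onz(im,[[xs[ys==ys.max()].mean(),ys.max()]],0), 'head junction', onz(im,[281.5,107],22))
```

```text
[ 242  106   56  162 4522]
ang -160.89071218204964 y at x=495.7 -236.10185178081548
end [[ 602.72604631 -194.66752738    0.        ]] head junction [[ 435.61449732 -258.21604861   22.        ]]
```

play_rows --moves '[[[-0.02,-0.035,-0.18],-0.34,-1],[[-0.04,-0.069,-0.36],-0.34,-1],[[-0.04,-0.069,-0.5],-0.34,-1],[[-0.04,-0.069,-0.6],-0.34,-1],[[-0.04,-0.069,-0.619],-0.34,-1],[[-0.04,-0.069,-0.619],-0.34,0.3],[[-0.04,-0.069,-0.619],-0.34,1],[[-0.04,-0.069,-0.619],-0.34,1],[[-0.04,-0.069,-0.619],-0.34,1],[[-0.04,-0.069,-0.619],-0.34,1]]'

```text
clock: 4.47
position: [495.8, -236.4, 180.5]
ee_rot: [-0.172, 0.985, -0.001, 0.002]
contact_force: [-1.1, 1.9, 6.4]
gripper_width: 29.7
```

play_rows --moves '[[[0,0,0.1],0,1],[[0,0,0.25],0,1],[[0,0,0.4],0,1],[[0,0,0.5],0,1],[[0,0,0.5],0,1]]'

```text
clock: 5.1
position: [495.9, -236.5, 332.9]
ee_rot: [-0.172, 0.985, -0.002, 0.004]
contact_force: [0.0, 0.7, -3.0]
gripper_width: 30.1
```

Run:
```python
from h import *
s=arm.read_state(); print(s['clock'],s['position'],s['ee_rot'],s['contact_force'],s['wrist_torque'],s['gripper_width'])
im=shot('wrist','w2.png'); shot('side','d2.png')
```

```text
5.1 [ 495.92972532 -236.46556887  332.90845111] [-0.17218447  0.98505315 -0.00201954  0.00432766] [ 0.01494596  0.66592165 -2.96412424] [-0.01234785 -0.01295833 -0.01748492] 30.125012831825824
```

View pics/w2.png

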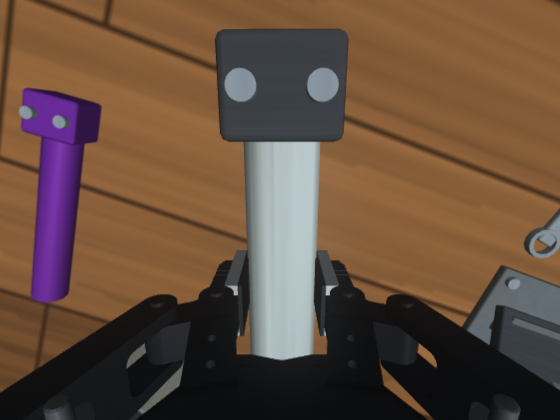

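View pics/d2.png

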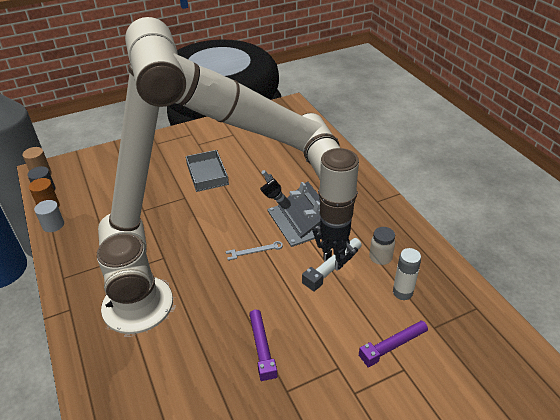

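```bash
cat > chk.py <<'E'
from h import *
from scipy.spatial.transform import Rotation as R
E
python3 - <<'E'
from h import *
from scipy.spatial.transform import Rotation as R
im=arm.get_image('wrist'); s=arm.read_state(); m=R.from_quat(s['ee_rot']).as_matrix()
# edges of head top : far row 29, near row 139
P=onz(im,[[281,139],[282,30],[219,139],[346,139]],s['position'][2]-164.5+22)
print((P-s['position'])@m)
g=onz(im,[[282,200],[282,300]],s['position'][2]-164.5); print((g-s['position'])@m)
print(np.degrees(np.arctan2(m[1,1],m[0,1])), m[:,2])
E
```

```text
[[ 64.05601464  -1.11876948 142.49661408]
 [ 97.9379115   -0.7994307  142.49449047]
 [ 64.04834683 -22.7310645  142.50438691]
 [ 64.06404597  21.51811679 142.48847277]]
[[ 36.61031756  -0.74237933 164.49810737]
 [-13.32169837  -0.69951635 164.5010523 ]]
109.7908853405519 [ 1.77551214e-04 -3.18311643e-04 -9.99999934e-01]
```

play_rows --moves '[[[0.05,0.18,0.03],0.35,1],[[0.1,0.36,0.06],0.7,1],[[0.15,0.53,0.06],1,1],[[0.15,0.53,0.06],1,1]]'

```text
clock: 5.75
position: [540.6, -74.1, 344.7]
ee_rot: [-0.423, 0.906, 0.001, -0.001]
contact_force: [-0.6, -0.8, -2.5]
gripper_width: 29.9
```

play_rows --moves '[[[0.04,0.17,0],0.35,1],[[0.08,0.34,0],0.7,1],[[0.13,0.5,0],1,1],[[0.13,0.5,0],1,1],[[0.13,0.5,0],1,1]]'

```text
clock: 6.38
position: [579.2, 75.3, 343.0]
ee_rot: [-0.643, 0.766, 0.001, -0.003]
contact_force: [-0.2, -1.3, -3.1]
gripper_width: 30.0
```

Run:
```python
from h import *
from scipy.spatial.transform import Rotation as R
s=arm.read_state(); m=R.from_quat(s['ee_rot']).as_matrix();print(s['clock'],s['position'],np.degrees(np.arctan2(m[1,1],m[0,1])))
```

```text
6.375 [579.1595068   75.28149471 342.97866336] 170.0139893112698
```

play_rows --moves '[[[0.005,0.003,-0.05],0.3,1],[[0.01,0.006,-0.12],0.303,1],[[0.01,0.006,-0.17],0.303,1],[[0.01,0.006,-0.17],0.303,1]]'

```text
clock: 6.88
position: [581.6, 75.9, 290.4]
ee_rot: [-0.701, 0.713, 0.002, -0.005]
contact_force: [0.7, -0.0, -2.1]
gripper_width: 30.1
```

Run:
```python
from h import *
from scipy.spatial.transform import Rotation as R
s=arm.read_state(); m=R.from_quat(s['ee_rot']).as_matrix();print(s['clock'],s['position'],np.degrees(np.arctan2(m[1,1],m[0,1])))
im=shot('wrist','w3.png'); np.savez('w3.npz',**im); i2=shot('side','d3.png');i3=shot('scene','s3.png')
def crop(src,x0,y0,x1,y1,s,out):
    i=cv2.imread('pics/'+src)[y0:y1,x0:x1]; cv2.imwrite('pics/'+out,cv2.resize(i,None,fx=s,fy=s,interpolation=cv2.INTER_CUBIC))
crop('side0.png' if 0 else 'd3.png',240,140,370,250,6,'d3c.png'); crop('s3.png',220,180,370,295,5,'s3c.png')
```

```text
6.875 [581.5720133   75.94537336 290.43089853] 179.0015535142162
```

View pics/w3.png

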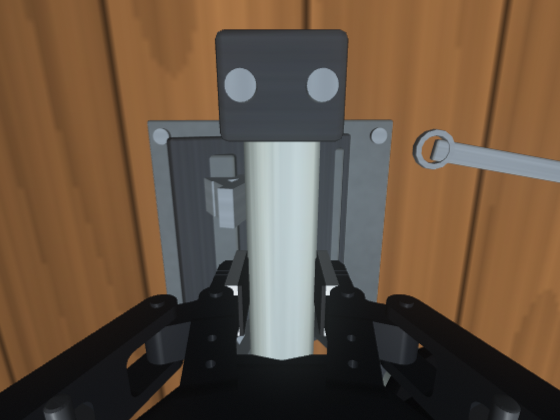

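View pics/d3c.png

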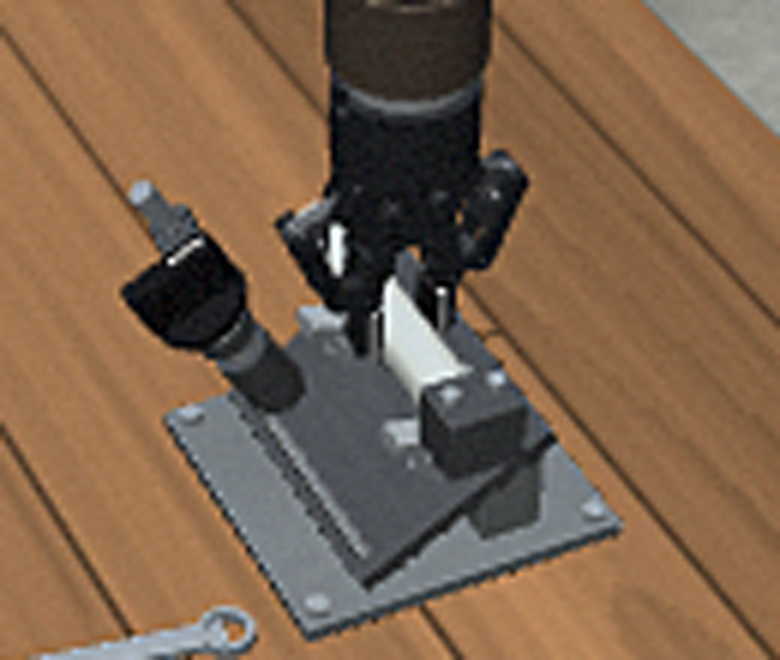

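View pics/s3c.png

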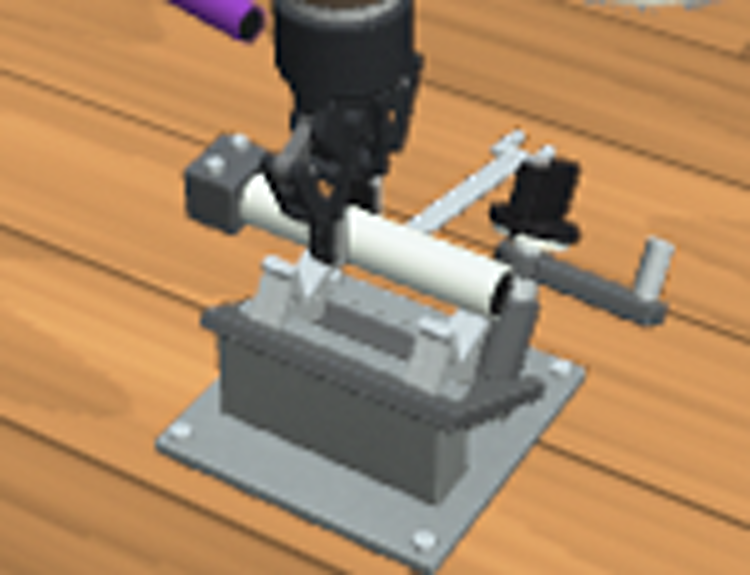

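Run:
```python
from h import *
z=np.load('w3.npz',allow_pickle=True); im={k:z[k] for k in z.files}
x,y,yaw=587.327,97.436,-.016;c,s=np.cos(yaw),np.sin(yaw)
for sx in(1,-1):
    q=83.104; print(proj(im,[x+c*sx*q+s*q, y+s*sx*q-c*q,12.67]))
Sz=np.load('seat.npz');S,Rs=Sz['S'],Sz['Rs']
print(proj(im,S+np.array([[24.6,-62,2],[24.6,-42,2],[30,-62,-3.4],[65-20.3,-85,-38],[-85,-85,-38]])@Rs.T))
```

```text
[[162.21500297 136.14062555]]
[[378.94551475 135.80524896]]
[[230.89815832 186.54354148]
 [232.67775608 226.08409316]
 [216.30405101 185.78911449]
 [165.736603   135.47897349]
 [348.95400732 131.93366496]]
```

play_rows --moves '[[[0.003,0.004,-0.04],0,1],[[0.003,0.004,-0.08],0,1],[[0.003,0.004,-0.09],0,1],[[0.003,0.004,-0.09],0,1]]'

```text
clock: 7.52
position: [583.3, 78.0, 265.2]
ee_rot: [-0.701, 0.713, 0.0, -0.003]
contact_force: [-0.4, -0.3, -2.5]
gripper_width: 29.6
```

play_rows --moves '[[[-0.002,-0.003,-0.008],0,1],[[-0.002,-0.003,-0.013],0,1],[[-0.002,-0.003,-0.013],0,1]]'

```text
clock: 7.9
position: [583.1, 77.2, 262.6]
ee_rot: [-0.702, 0.712, -0.0, -0.002]
contact_force: [-1.2, -0.2, 5.2]
gripper_width: 29.8
```

play_rows --moves '[[[0,0,0],0,0.15],[[0,0,0],0,0.0],[[0,0,0],0,-0.05],[[0,0,0],0,-0.1],[[0,0,0],0,-0.1]]'

```text
clock: 8.52
position: [583.1, 77.2, 262.5]
ee_rot: [-0.702, 0.712, -0.0, -0.003]
contact_force: [-0.0, 0.2, -0.4]
gripper_width: 47.1
```

Run:
```python
from h import *
s=arm.read_state();print(s['clock'],s['position'],s['contact_force'],s['gripper_width'])
im=shot('wrist','w4.png'); np.savez('w4.npz',**im); i2=shot('side','d4.png');i3=shot('scene','s4.png')
def crop(src,x0,y0,x1,y1,s,out):
    i=cv2.imread('pics/'+src)[y0:y1,x0:x1]; cv2.imwrite('pics/'+out,cv2.resize(i,None,fx=s,fy=s,interpolation=cv2.INTER_CUBIC))
crop('d4.png',240,140,370,250,6,'d4c.png'); crop('s4.png',220,180,370,295,5,'s4c.png')
```

```text
8.525 [583.08811178  77.18815602 262.52021231] [-0.02472467  0.2308839  -0.37413343] 47.10106180014464
```

View pics/w4.png

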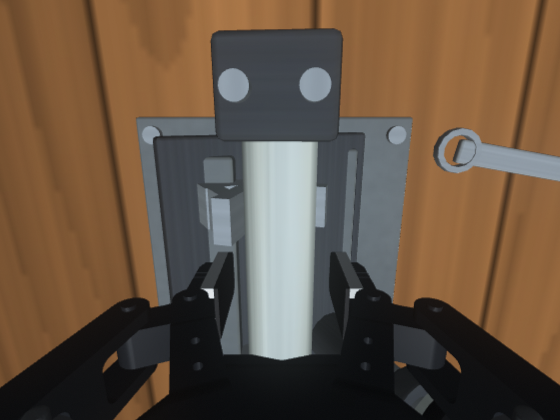

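View pics/s4c.png

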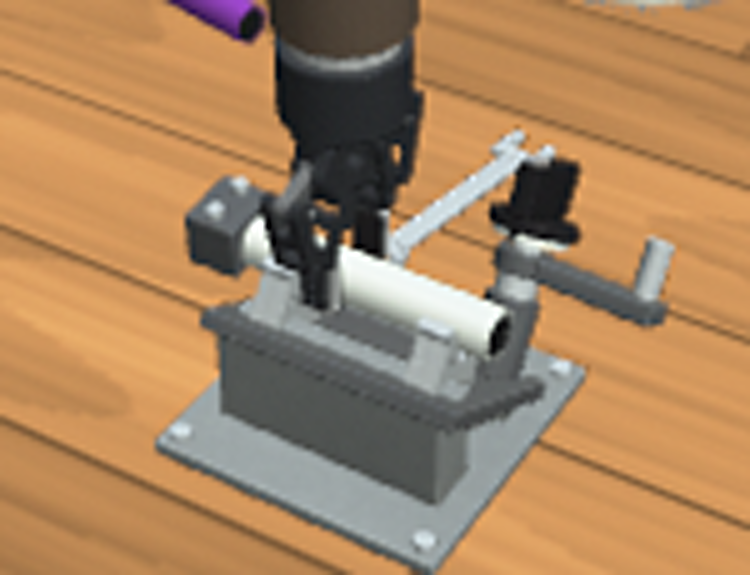

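play_rows --moves '[[[0,0,0.1],0,-0.1],[[0,0,0.25],0,-0.1],[[-0.05,-0.02,0.4],0,-0.5],[[-0.15,-0.05,0.45],0,-1],[[-0.25,-0.05,0.45],0,-1],[[-0.25,-0.05,0.45],0,-1]]'

```text
clock: 9.43
position: [506.4, 61.8, 398.4]
ee_rot: [-0.702, 0.712, -0.0, -0.002]
contact_force: [1.3, -0.1, 0.9]
gripper_width: 85.3
```

Run:
```python
from h import *
s=arm.read_state();print(s['clock'],s['position'],s['contact_force'],s['gripper_width'])
im=shot('wrist','w5.png'); np.savez('w5.npz',**im); i2=shot('side','d5.png');i3=shot('scene','s5.png'); np.savez('d5.npz',**i2);np.savez('s5.npz',**i3)
def crop(src,x0,y0,x1,y1,s,out):
    i=cv2.imread('pics/'+src)[y0:y1,x0:x1]; cv2.imwrite('pics/'+out,cv2.resize(i,None,fx=s,fy=s,interpolation=cv2.INTER_CUBIC))
crop('d5.png',240,140,370,250,6,'d5c.png'); crop('s5.png',235,180,365,285,6,'s5c.png')
crop('w5.png',150,120,410,320,3,'w5c.png')
```

```text
9.425 [506.41275929  61.7987358  398.37725614] [ 1.28750359 -0.09498002  0.90891174] 85.25641656846199
```

View pics/w5.png

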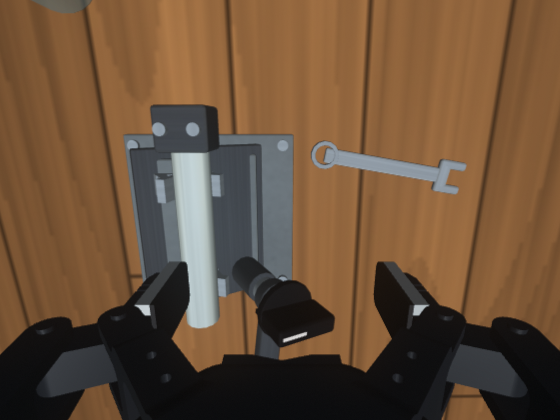

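View pics/s5c.png

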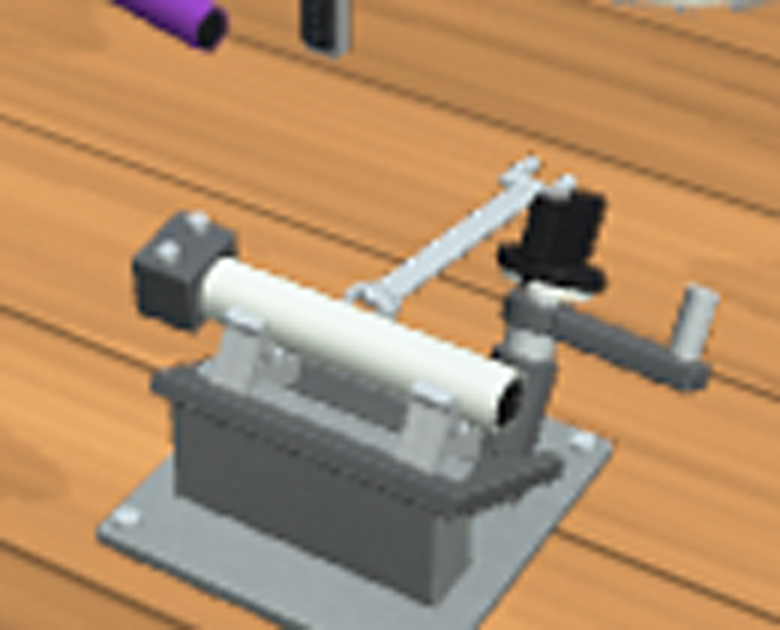

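View pics/d5c.png

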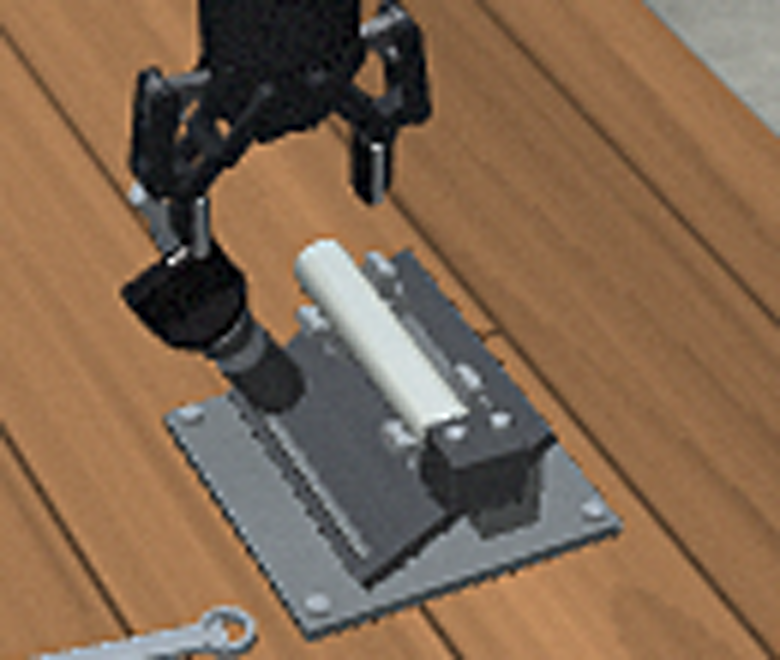

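Run:
```python
from h import *
def ld(n):
    z=np.load(n,allow_pickle=True); return {k:z[k] for k in z.files}
w,s,d=ld('w5.npz'),ld('s5.npz'),ld('d5.npz')
z=np.load('seat.npz');S,Rs=z['S'],z['Rs']
print('end scene',proj(s,S+Rs@[0,82,0]),'obs-.8', 235+511/6-.8,180+401/6)
print('head jn wrist top',proj(w,S+Rs@[-8,-82,14])) 
for h in range(50,130,10): print(h,proj(w,S+Rs@[-62,58,h])[0],proj(s,S+Rs@[-62,58,h])[0],proj(d,S+Rs@[-62,58,h])[0])
print('pin',[ (proj(w,S+Rs@[-62,138,q])[0],proj(s,S+Rs@[-62,138,q])[0],proj(d,S+Rs@[-62,138,q])[0]) for q in (61,73)])
crop=cv2.imread('pics/w5.png')[240:360,220:360]; cv2.imwrite('pics/w5k.png',cv2.resize(crop,None,fx=5,fy=5,interpolation=cv2.INTER_CUBIC))
```

```text
end scene [[319.23319772 247.1936367 ]] obs-.8 319.3666666666667 246.83333333333331
head jn wrist top [[204.06227077 153.22758481]]
50 [282.0752512  305.34797907] [325.06809947 225.9225135 ] [273.04931844 191.43003755]
60 [287.62010091 310.7130292 ] [326.00118546 222.70057289] [271.55266783 189.80880066]
70 [293.49921159 316.40150141] [326.93715001 219.46869262] [270.04292126 188.17337765]
80 [299.74374803 322.44354995] [327.87600647 216.22682661] [268.51990607 186.5235815 ]
90 [306.38887352 328.87319786] [328.81776826 212.97492852] [266.98344658 184.85922189]
100 [313.4744123  335.72897804] [329.76244889 209.71295169] [265.43336398 183.18010514]
110 [321.04564834 343.05470606] [330.71006194 206.44084921] [263.86947627 181.4860341 ]
120 [329.15429414 350.90041757] [331.6606211  203.15857385] [262.29159821 179.77680811]
pin [(array([287.54916796, 383.06457648]), array([351.06956197, 231.43987249]), array([261.58394142, 175.52963969])), (array([294.1421543 , 391.89257974]), array([352.27415068, 227.46211844]), array([259.77522668, 173.55263011]))]
```

View pics/w5k.png

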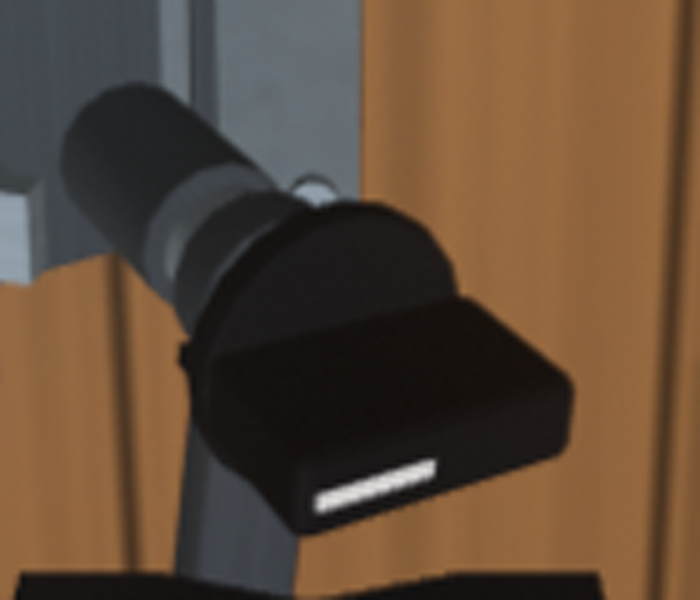

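Run:
```python
from h import *
from scipy.optimize import least_squares
def ld(n):
    z=np.load(n,allow_pickle=True); return {k:z[k] for k in z.files}
w,s,d=ld('w5.npz'),ld('s5.npz'),ld('d5.npz')
z=np.load('seat.npz');S,Rs=z['S'],z['Rs']
def onseat(im,uv,h):
    o,D=ray(im,uv); n=Rs[:,2]; t=((S+n*h-o)@n)/(D@n); return ((o+D*t[:,None])-S)@Rs
for h in (90,94,98):
    P=onseat(w,[[220+315/5,240+500/5],[220+435/5,240+467/5],[260+0,0+330]],h); v=P[0]-P[1]; print(h,P[:2,:2].round(1),'len',np.linalg.norm(v),'theta',-np.arctan2(v[1],v[0]))
    Q=onseat(w,[[220+300/5,240+532/5],[220+567/5,240+452/5]],h); v=Q[0]-Q[1]; print('  edge',Q[:,:2].round(1),'len',np.linalg.norm(v),'theta',-np.arctan2(v[1],v[0]))
def r(p):
    X=S+Rs@[-62+80*np.cos(p[0]),58+80*np.sin(p[0]),p[1]]
    return np.r_[proj(s,X)[0]-[351.6-.8,229.0],proj(d,X)[0]-[263.4-1.4,171.9]]
f=least_squares(r,[1.57,73]); print(f.x,f.fun)
```

```text
90 [[-39.5  60. ]
 [-62.8  62.7]] len 23.365250093536943 theta 0.11368709925575002
  edge [[-36.8  64.9]
 [-91.3  70.4]] len 54.7491387205489 theta 0.0994078917336154
94 [[-37.2  56.4]
 [-59.9  59. ]] len 22.852982120186194 theta 0.11368709925574838
  edge [[-34.5  61.2]
 [-87.8  66.5]] len 53.54879931811162 theta 0.09940789173361582
98 [[-34.8  52.7]
 [-57.   55.2]] len 22.340714146835456 theta 0.11368709925574917
  edge [[-32.2  57.4]
 [-84.3  62.6]] len 52.34845991567433 theta 0.09940789173361586
[ 1.45917163 70.19372108] [-0.01007002 -0.41605875  0.36372249  0.5015938 ]
```

```bash
cat > geo.py <<'E'
import numpy as np
z=np.load('seat.npz');Rs=z['Rs'];S=np.array([583.6,96.2,97.5])
W=lambda p:S+Rs@np.array(p,float)
pin=lambda sw,h:W([-62+80*np.cos(sw),58+80*np.sin(sw),h])
E
python3 - <<'E'
from geo import *
print('knob82',W([-62,58,82]), 'Rs',Rs.round(3).tolist())
for sw in (1.46,1.2,1,.8,.6,.4,.2,0,-.05): print(sw,pin(sw,60).round(1))
E
```

```text
knob82 [489.86343098 155.73426561 137.51408311] Rs [[0.866, 0.016, -0.5], [-0.014, 1.0, 0.008], [0.5, 0.0, 0.866]]
1.46 [509.8 234.9 122.9]
1.2 [527.2 229.7 133. ]
1 [539.4 222.3 140.1]
0.8 [550.1 212.2 146.3]
0.6 [558.8 199.8 151.5]
0.4 [565.2 185.7 155.3]
0.2 [569.  170.3 157.7]
0 [570.1 154.4 158.5]
-0.05 [570.  150.4 158.4]
```

play_rows --moves '[[[0,0.1,0],0.35,-0.5],[[0,0.2,0],0.7,0],[[0,0.29,0],1,0.05],[[0,0.29,0],1,0.05]]'

```text
clock: 10.07
position: [509.4, 150.9, 396.9]
ee_rot: [0.863, -0.506, 0.001, 0.002]
contact_force: [-0.6, -0.1, -0.7]
gripper_width: 40.4
```

play_rows --moves '[[[0,0.1,0],0.35,0.05],[[0,0.2,0],0.7,0.05],[[0,0.29,0],1,0.05],[[0,0.29,0],1,0.05]]'

```text
clock: 10.58
position: [510.0, 238.8, 396.2]
ee_rot: [0.964, -0.266, 0.001, 0.003]
contact_force: [0.5, -0.3, -1.0]
gripper_width: 40.4
```

play_rows --moves '[[[0,0,-0.05],0.35,0.05],[[0,0,-0.1],0.7,0.05],[[0,0,-0.15],0.95,0.05],[[0,0,-0.15],1,0.05],[[0,0,-0.15],1,0.05]]'

```text
clock: 11.2
position: [510.4, 238.3, 351.7]
ee_rot: [1.0, -0.009, 0.002, 0.002]
contact_force: [-1.0, 0.2, 0.1]
gripper_width: 40.5
```

Run:
```python
from h import *
from geo import *
from scipy.spatial.transform import Rotation as R
s=arm.read_state(); m=R.from_quat(s['ee_rot']).as_matrix();print(s['clock'],s['position'],np.degrees(np.arctan2(m[1,1],m[0,1])),s['joints'],s['gripper_width'])
im=shot('wrist','w6.png'); np.savez('w6.npz',**im)
print(im['xyz'],proj(im,[pin(1.46,72),pin(1.46,60),pin(1.46,38)]))
```

```text
11.2 [510.42300873 238.29382749 351.73313344] -91.01047081446958 [ 0.72582807  0.32433035 -0.22716123  0.00725733 -1.01893524  0.8235381 ] 40.525600529375254
[580.46302692 236.04265529 320.78475144] [[283.30974203 246.44780929]
 [283.13290633 232.18843406]
 [282.84290825 208.80406485]]
```

View pics/w6.png

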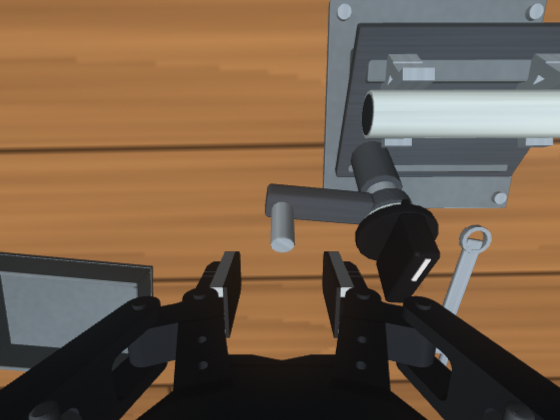

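play_rows --moves '[[[-0.011,-0.011,-0.05],0,0.3],[[-0.011,-0.011,-0.12],0,0.34],[[-0.011,-0.011,-0.19],0,0.34],[[-0.011,-0.011,-0.229],0,0.34],[[-0.011,-0.011,-0.229],0,0.34]]'

```text
clock: 11.88
position: [507.1, 235.1, 283.0]
ee_rot: [1.0, -0.009, 0.002, 0.002]
contact_force: [-0.0, -0.4, -0.0]
gripper_width: 28.1
```

Run:
```python
from h import *
s=arm.read_state(); print(s['clock'],s['position'],s['contact_force'])
im=shot('wrist','w7.png')
```

```text
11.875 [507.12309999 235.12216754 283.00341782] [-0.02053787 -0.39947385 -0.04967431]
```

View pics/w7.png

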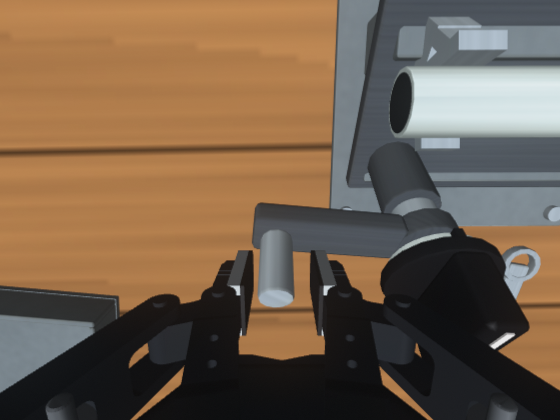

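play_rows --moves '[[[0,0,0],0,0.6],[[0,0,0],0,1],[[0,0,0],0,1],[[0,0,0],0,1]]'

```text
clock: 12.42
position: [507.9, 236.6, 285.2]
ee_rot: [1.0, -0.008, 0.005, -0.0]
contact_force: [-0.5, 5.1, 1.4]
gripper_width: 14.0
```

Run:
```python
from h import *
from geo import *
s=arm.read_state(); print(s['clock'],s['position'],s['contact_force'],s['gripper_width'])
# pin at grasp: infer swing from y
p=s['position'];
for sw in np.linspace(1.46,-.06,13): print(round(sw,2),((pin(sw,60)-pin(1.46,60))/300).round(3).tolist())
```

```text
12.425 [507.87388912 236.62738194 285.20125867] [-0.50453599  5.06645202  1.43404531] 14.035190761933249
1.46 [0.0, 0.0, 0.0]
1.33 [0.029, -0.006, 0.017]
1.21 [0.056, -0.017, 0.033]
1.08 [0.083, -0.031, 0.048]
0.95 [0.107, -0.049, 0.062]
0.83 [0.13, -0.071, 0.076]
0.7 [0.15, -0.096, 0.087]
0.57 [0.166, -0.123, 0.097]
0.45 [0.18, -0.153, 0.106]
0.32 [0.191, -0.184, 0.112]
0.19 [0.198, -0.217, 0.116]
0.07 [0.201, -0.251, 0.118]
-0.06 [0.2, -0.284, 0.118]
```

play_rows --moves '[[[0.029,-0.006,0.017],0,1],[[0.056,-0.017,0.033],0,1],[[0.083,-0.031,0.048],0,1],[[0.107,-0.049,0.062],0,1],[[0.13,-0.071,0.076],0,1],[[0.15,-0.096,0.087],0,1],[[0.166,-0.123,0.097],0,1],[[0.18,-0.153,0.106],0,1],[[0.191,-0.184,0.112],0,1],[[0.198,-0.217,0.116],0,1],[[0.201,-0.251,0.118],0,1],[[0.2,-0.285,0.118],0,1]]'

```text
clock: 13.92
position: [572.4, 152.7, 325.9]
ee_rot: [1.0, -0.008, 0.015, -0.004]
contact_force: [7.1, 10.0, 3.4]
gripper_width: 13.4
```

Run:
```python
from h import *
from geo import *
s=arm.read_state(); print(s['clock'],s['position'],s['contact_force'],s['wrist_torque'],s['gripper_width'])
shot('wrist','w8.png');i=shot('scene','s8.png')
cv2.imwrite('pics/s8c.png',cv2.resize(i['pixels'][150:285,235:385,::-1],None,fx=5,fy=5,interpolation=cv2.INTER_CUBIC))
```

```text
13.925 [572.37370238 152.66798767 325.9098337 ] [7.13193804 9.96255562 3.43233598] [ 3.19154321 -2.11831674 -0.07471253] 13.434842565694675
```

View pics/w8.png

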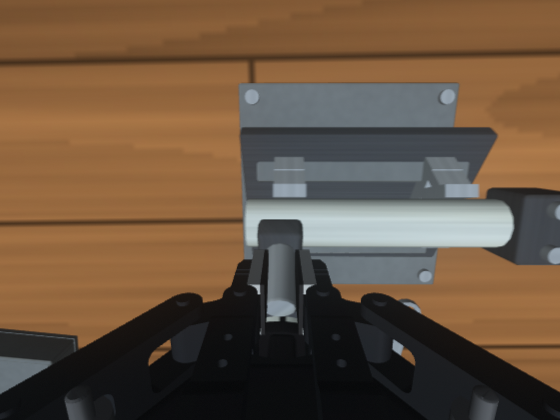

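View pics/s8c.png

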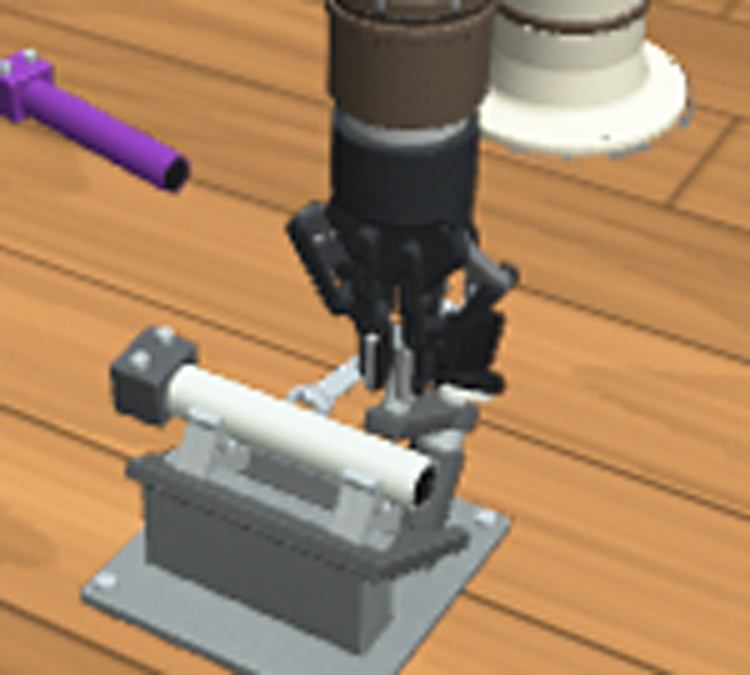

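play_rows --moves '[[[0,-0.005,0],0,1],[[0,0,0],0,0.5],[[0,0,0],0,0.34],[[0,0,0],0,0.34],[[0,0,0.05],0,0.34],[[0,0,0.15],0,0.2],[[0,0,0.25],0,0],[[0,0,0.3],0,0],[[0,0,0.3],0,0]]'

```text
clock: 15.15
position: [572.3, 152.5, 417.4]
ee_rot: [1.0, -0.008, 0.016, -0.005]
contact_force: [0.0, 0.2, -0.0]
gripper_width: 42.3
```

Run:
```python
from h import *
from geo import *
from scipy.spatial.transform import Rotation as R
s=arm.read_state(); m=R.from_quat(s['ee_rot']).as_matrix();print(s['clock'],s['position'],np.degrees(np.arctan2(m[1,1],m[0,1])),s['contact_force'],s['gripper_width'])
w=shot('wrist','w9.png');i=shot('scene','s9.png');np.savez('w9.npz',**w);np.savez('s9.npz',**i);d=shot('side','d9.png');np.savez('d9.npz',**d)
cv2.imwrite('pics/s9c.png',cv2.resize(i['pixels'][165:285,235:365,::-1],None,fx=6,fy=6,interpolation=cv2.INTER_CUBIC))
cv2.imwrite('pics/d9c.png',cv2.resize(d['pixels'][150:250,240:370,::-1],None,fx=6,fy=6,interpolation=cv2.INTER_CUBIC))
for sw in(0,.1): print(proj(w,[pin(sw,71),pin(sw,38)]),proj(i,[pin(sw,71)]),proj(d,[pin(sw,71)]))
```

```text
15.15 [572.27696531 152.48399007 417.41755982] -90.87280384817237 [ 0.01379157  0.21438637 -0.0477198 ] 42.29205169324185
[[280.68173872 240.74209496]
 [281.09262735 209.93082331]] [[316.02152159 220.69285469]] [[289.33760819 172.24411891]]
[[269.96524304 241.04351747]
 [271.36297    210.24627279]] [[318.63107045 221.61523806]] [[288.16619959 170.91716119]]
```

View pics/w9.png

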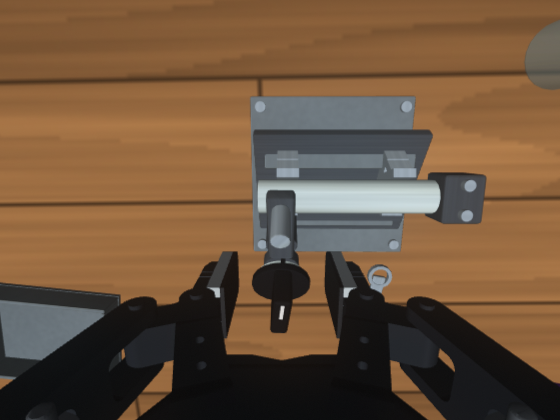

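View pics/d9c.png

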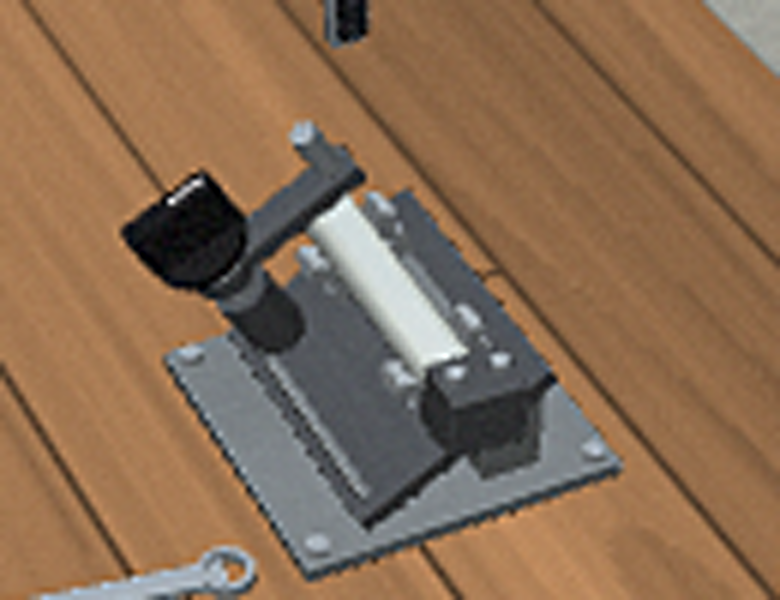

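```bash
cat > kn.py <<'E'
from h import *
from geo import *
from scipy.spatial.transform import Rotation as R
def onseat(im,uv,h):
    o,D=ray(im,uv); n=Rs[:,2]; t=((S+n*h-o)@n)/(D@n); return ((o+D*t[:,None])-S)@Rs
def line(im,h=94,box=None,thr=170):
    p=im['pixels'].astype(int); m=((p.max(2)-p.min(2))<25)&(p.min(2)>thr)
    M=np.zeros(m.shape,np.uint8); x0,y0,x1,y1=box; M[y0:y1,x0:x1]=m[y0:y1,x0:x1]
    ys,xs=np.where(M); P=onseat(im,np.c_[xs,ys],h)[:,:2]; c=P.mean(0)
    u,s,v=np.linalg.svd(P-c); d=v[0]; r=c-[-62,58]
    if d@r<0:d=-d
    t=(P-c)@d
    return len(xs),c,-np.arctan2(d[1],d[0]),-np.arctan2(r[1],r[0]),np.linalg.norm(r),np.ptp(t)
def tool():
    s=arm.read_state(); m=R.from_quat(s['ee_rot']).as_matrix()
    print('t',s['clock'],'pos',s['position'].round(1),'grasp',(s['position']+155*m[:,2]).round(1),'z',m[:,2].round(3),'jaw',round(np.degrees(np.arctan2(m[1,1],m[0,1])),1),'F',s['contact_force'].round(1),'T',s['wrist_torque'].round(2),'w',round(s['gripper_width'],1)); return s
E
python3 - <<'E'
from kn import *
tool()
z=np.load('w9.npz',allow_pickle=True); w={k:z[k] for k in z.files}
cv2.imwrite('pics/w9k.png',cv2.resize(w['pixels'][240:350,230:340,::-1],None,fx=5,fy=5,interpolation=cv2.INTER_CUBIC))
print(proj(w,[W([-62,58,94]),W([-34,58,94]),W([-62,58,82])]))
for h in (91,94): print(line(w,h,(272,298,290,330),150))
E
```

```text
t 15.3 pos [572.  152.5 414.6] grasp [576.2 153.7 259.6] z [ 0.027  0.008 -1.   ] jaw -90.9 F [-0.3  0.3  0.1] T [-0.03  0.06 -0.02] w 42.5
[[280.86030015 320.89882314]
 [280.70495779 304.49928532]
 [280.99138826 308.20035237]]
(43, array([-52.29067732,  57.49576805]), np.float64(0.06761803060917171), np.float64(0.051886150503825085), np.float64(9.722406938212893), np.float64(21.055517686890198))
(43, array([-46.62523181,  57.45219069]), np.float64(0.06761803060917203), np.float64(0.03561534471643754), np.float64(15.384524433554082), np.float64(20.57556863072343))
```

View pics/w9k.png

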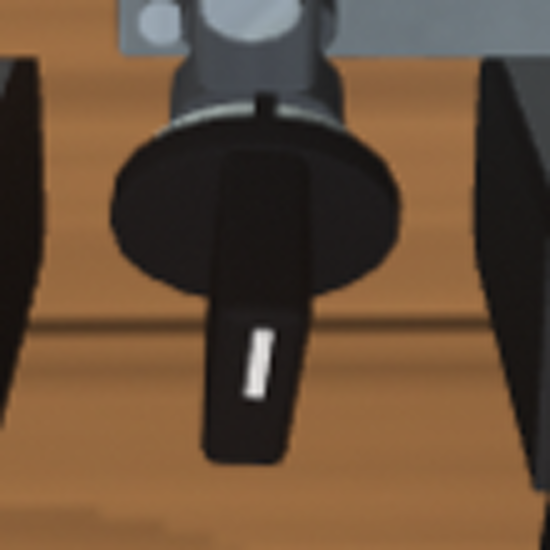

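play_rows --moves '[[[-0.1,0.002,0],-0.2,0.1],[[-0.2,0.005,-0.05],-0.2,0.3],[[-0.29,0.007,-0.15],-0.2,0.3],[[-0.291,0.007,-0.24],-0.2,0.3],[[-0.291,0.007,-0.24],-0.2,0.3]]'

```text
clock: 15.92
position: [483.8, 154.2, 340.1]
ee_rot: [0.998, -0.06, 0.011, -0.001]
contact_force: [-0.2, 0.4, 0.3]
gripper_width: 29.8
```

Run:
```python
from kn import *
tool(); w=shot('wrist','w10.png')
print(proj(w,[W([-62,58,94]),W([-34,58,94])]))
```

```text
t 15.925 pos [483.8 154.2 340.1] grasp [487.3 154.4 185.1] z [ 0.022  0.001 -1.   ] jaw -96.9 F [-0.2  0.4  0.3] T [ 0.03 -0.02 -0.01] w 29.8
[[277.67935521 259.49828983]
 [272.09981092 225.83044017]]
```

View pics/w10.png

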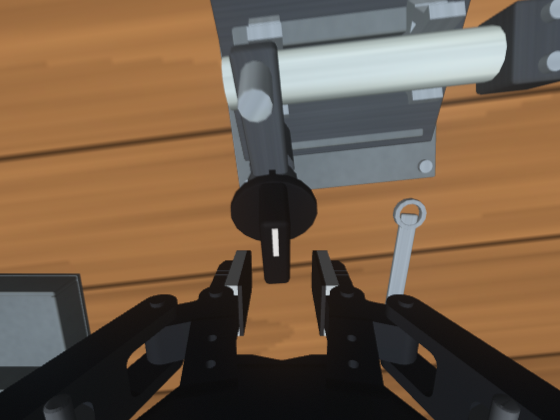

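play_rows --moves '[[[0.005,0.005,-0.05],0,0.3],[[0.006,0.006,-0.1],0,0.3],[[0.006,0.006,-0.122],0,0.3],[[0.006,0.006,-0.122],0,0.3]]'

```text
clock: 16.48
position: [486.5, 156.3, 304.4]
ee_rot: [0.998, -0.06, 0.012, -0.002]
contact_force: [-0.3, -0.2, 0.5]
gripper_width: 29.7
```

Run:
```python
from kn import *
tool(); w=shot('wrist','w11.png');d=shot('side','d11.png')
cv2.imwrite('pics/d11c.png',cv2.resize(d['pixels'][130:230,230:350,::-1],None,fx=6,fy=6,interpolation=cv2.INTER_CUBIC))
```

```text
t 16.475 pos [486.5 156.3 304.4] grasp [490.3 156.6 149.4] z [ 0.024  0.002 -1.   ] jaw -96.9 F [-0.3 -0.2  0.5] T [-0.02  0.05  0.02] w 29.7
```

View pics/w11.png

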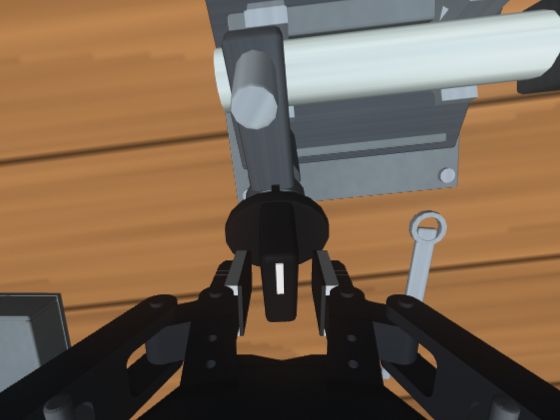

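View pics/d11c.png

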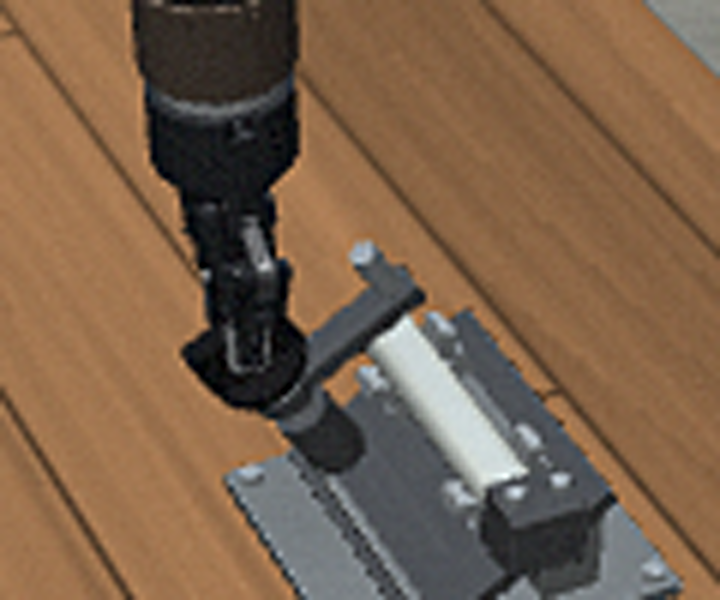

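play_rows --moves '[[[-0.003,-0.002,-0.003],0,0.6],[[-0.003,-0.002,-0.003],0,1],[[-0.003,-0.002,-0.003],0,1],[[-0.003,-0.002,-0.003],0,1]]'

```text
clock: 17.08
position: [486.2, 156.7, 305.4]
ee_rot: [0.998, -0.059, 0.014, -0.004]
contact_force: [-2.4, 5.2, 4.1]
gripper_width: 14.9
```

Run:
```python
from kn import *
tool()
for th in np.arange(.1,2.3,.1):
    print(round(th,1), round(np.degrees(np.arctan2(np.sin(th),.866*np.cos(th))),1),end='; ')
```

```text
t 17.075 pos [486.2 156.7 305.4] grasp [490.7 157.5 150.5] z [ 0.029  0.006 -1.   ] jaw -96.8 F [-2.4  5.2  4.1] T [1.81 0.59 0.31] w 14.9
0.1 6.6; 0.2 13.2; 0.3 19.7; 0.4 26.0; 0.5 32.2; 0.6 38.3; 0.7 44.2; 0.8 49.9; 0.9 55.5; 1.0 60.9; 1.1 66.2; 1.2 71.4; 1.3 76.5; 1.4 81.5; 1.5 86.5; 1.6 91.4; 1.7 96.4; 1.8 101.4; 1.9 106.5; 2.0 111.6; 2.1 116.9; 2.2 122.2;
```

play_rows --moves '[[[0,0.001,0],-0.2,1],[[-0.001,0.002,0],-0.4,1],[[-0.002,0.003,0],-0.6,1],[[-0.002,0.004,0],-0.8,1],[[-0.002,0.005,0],-1,1],[[-0.002,0.005,0],-1,1]]'

```text
clock: 17.82
position: [485.8, 159.9, 306.5]
ee_rot: [0.949, -0.315, 0.016, -0.004]
contact_force: [-6.0, 6.1, 4.0]
gripper_width: 14.8
```

Run:
```python
from kn import *
tool(); w=shot('wrist','w12.png');d=shot('side','d12.png')
cv2.imwrite('pics/d12c.png',cv2.resize(d['pixels'][130:230,230:350,::-1],None,fx=6,fy=6,interpolation=cv2.INTER_CUBIC))
```

```text
t 17.825 pos [485.8 159.9 306.5] grasp [490.8 159.4 151.6] z [ 0.033 -0.003 -0.999] jaw -126.7 F [-6.   6.1  4. ] T [3.87 1.03 1.04] w 14.8
```

View pics/w12.png

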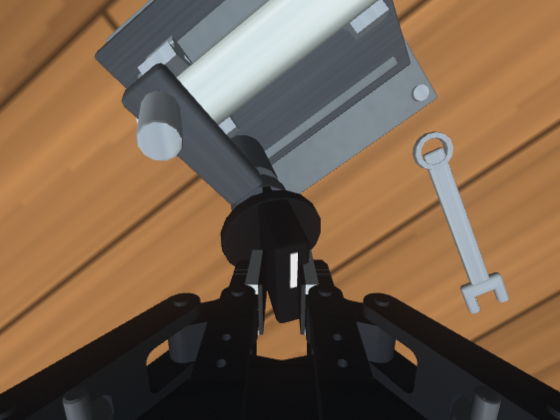

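play_rows --moves '[[[0,0,0],0,0.35],[[0,0,0],0,0.35],[[0,0,0],0,0.35]]'

```text
clock: 18.3
position: [485.8, 159.5, 306.2]
ee_rot: [0.949, -0.315, 0.016, -0.003]
contact_force: [0.2, 1.1, -0.8]
gripper_width: 27.7
```

Run:
```python
from kn import *
tool(); w=shot('wrist','w13.png')
cv2.imwrite('pics/w13k.png',cv2.resize(w['pixels'][150:350,180:380,::-1],None,fx=3,fy=3,interpolation=cv2.INTER_CUBIC))
print(proj(w,[W([-62,58,93.5])]),line(w,93.5,(270,240,310,300),170))
```

```text
t 18.3 pos [485.8 159.5 306.2] grasp [490.7 158.9 151.2] z [ 0.032 -0.004 -0.999] jaw -126.7 F [ 0.2  1.1 -0.8] T [-0.01  0.05  0.04] w 27.7
[[293.50638138 290.22387782]] (232, array([-49.68988236,  51.40714761]), np.float64(0.543091855089386), np.float64(0.49169217760915573), np.float64(13.964408289852628), np.float64(21.849880647385202))
```

View pics/w13k.png

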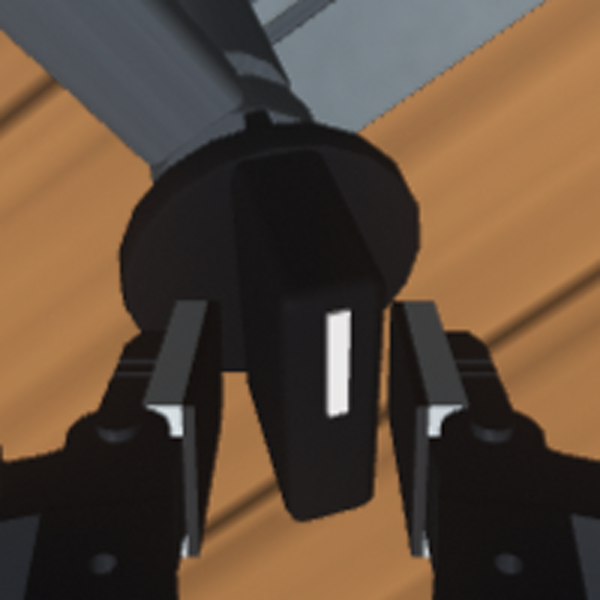

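play_rows --moves '[[[-0.009,-0.01,-0.004],0,0.35],[[-0.009,-0.01,-0.004],0,0.8],[[-0.009,-0.01,-0.004],0,1],[[-0.009,-0.01,-0.004],0,1],[[-0.008,-0.008,-0.004],-0.2,1],[[-0.008,-0.006,-0.004],-0.4,1],[[-0.007,-0.005,-0.004],-0.6,1],[[-0.007,-0.003,-0.004],-0.8,1],[[-0.006,-0.002,-0.004],-1,1],[[-0.006,-0.002,-0.004],-1,1]]'

```text
clock: 19.6
position: [485.0, 160.6, 306.9]
ee_rot: [0.836, -0.549, 0.018, -0.003]
contact_force: [-1.6, 5.8, 4.7]
gripper_width: 17.5
```

Run:
```python
from kn import *
tool(); w=shot('wrist','w14.png'); d=shot('side','d14.png')
cv2.imwrite('pics/d14c.png',cv2.resize(d['pixels'][130:230,230:350,::-1],None,fx=6,fy=6,interpolation=cv2.INTER_CUBIC))
```

```text
t 19.6 pos [485.  160.6 306.9] grasp [490.1 158.4 152. ] z [ 0.033 -0.014 -0.999] jaw -156.6 F [-1.6  5.8  4.7] T [ 2.56 -0.37  0.6 ] w 17.5
```

View pics/w14.png

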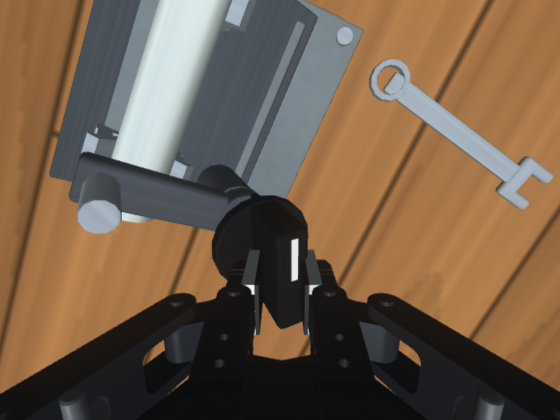

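View pics/d14c.png

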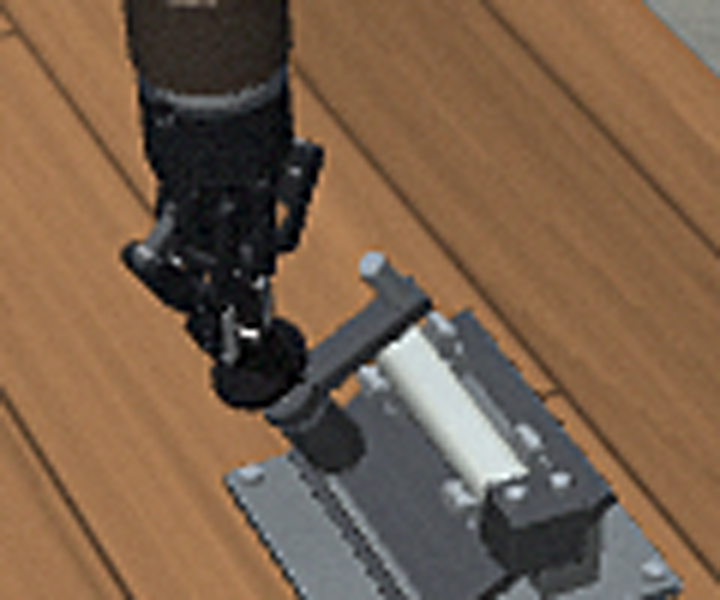

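play_rows --moves '[[[0,0,0],0,0.3],[[0,0,0],0,0.3],[[0,0,0],0,0.3]]'

```text
clock: 20.08
position: [484.7, 160.0, 306.4]
ee_rot: [0.836, -0.549, 0.017, -0.002]
contact_force: [-0.8, -0.4, -0.5]
gripper_width: 30.0
```

Run:
```python
from kn import *
tool(); w=shot('wrist','w15.png')
cv2.imwrite('pics/w15k.png',cv2.resize(w['pixels'][150:350,180:380,::-1],None,fx=3,fy=3,interpolation=cv2.INTER_CUBIC))
print(proj(w,[W([-62,58,93.5])]),line(w,93.5,(270,225,312,300),170))
```

```text
t 20.075 pos [484.7 160.  306.4] grasp [489.5 157.6 151.5] z [ 0.031 -0.015 -0.999] jaw -156.6 F [-0.8 -0.4 -0.5] T [ 0.01  0.08 -0.  ] w 30.0
[[292.94545869 284.74630168]] (242, array([-55.42629357,  46.29701469]), np.float64(1.0754529399257053), np.float64(1.0590057227006973), np.float64(13.422871576847424), np.float64(21.618664343803108))
```

View pics/w15k.png

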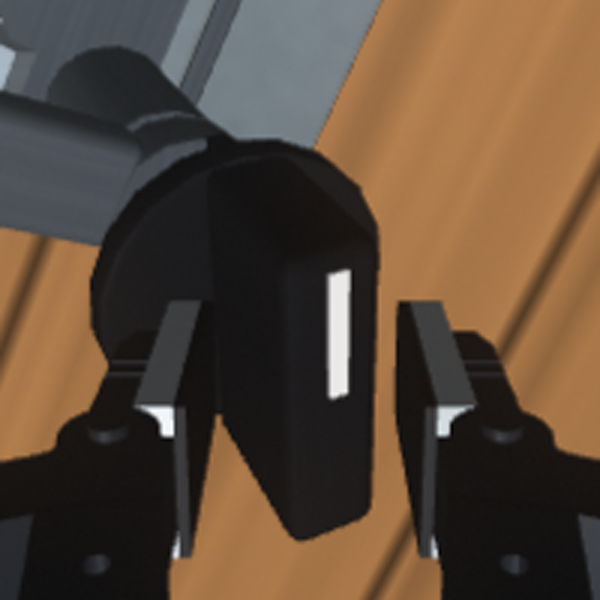

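play_rows --moves '[[[-0.004,-0.005,-0.004],0,0.4],[[-0.004,-0.005,-0.004],0,0.8],[[-0.004,-0.005,-0.004],0,1],[[-0.004,-0.005,-0.004],0,1],[[-0.003,-0.004,-0.004],-0.2,1],[[-0.002,-0.002,-0.004],-0.4,1],[[0,-0.001,-0.004],-0.6,1],[[0.001,0.001,-0.004],-0.8,1],[[0.002,0.002,-0.004],-1,1],[[0.002,0.002,-0.004],-1,1]]'

```text
clock: 21.38
position: [485.9, 160.9, 307.9]
ee_rot: [-0.666, 0.746, -0.018, -0.001]
contact_force: [-5.6, -1.6, 12.9]
gripper_width: 19.0
```

Run:
```python
from kn import *
tool(); w=shot('wrist','w16.png'); d=shot('side','d16.png')
cv2.imwrite('pics/d16c.png',cv2.resize(d['pixels'][130:230,230:350,::-1],None,fx=6,fy=6,interpolation=cv2.INTER_CUBIC))
```

```text
t 21.375 pos [485.9 160.9 307.9] grasp [489.5 156.5 153. ] z [ 0.023 -0.028 -0.999] jaw 173.5 F [-5.6 -1.6 12.9] T [-0.09  0.37  0.21] w 19.0
```

View pics/w16.png

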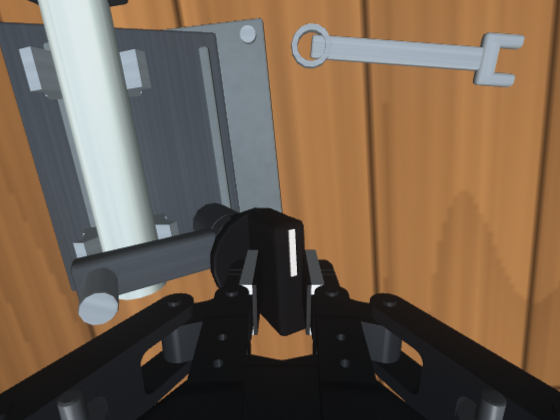

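View pics/d16c.png

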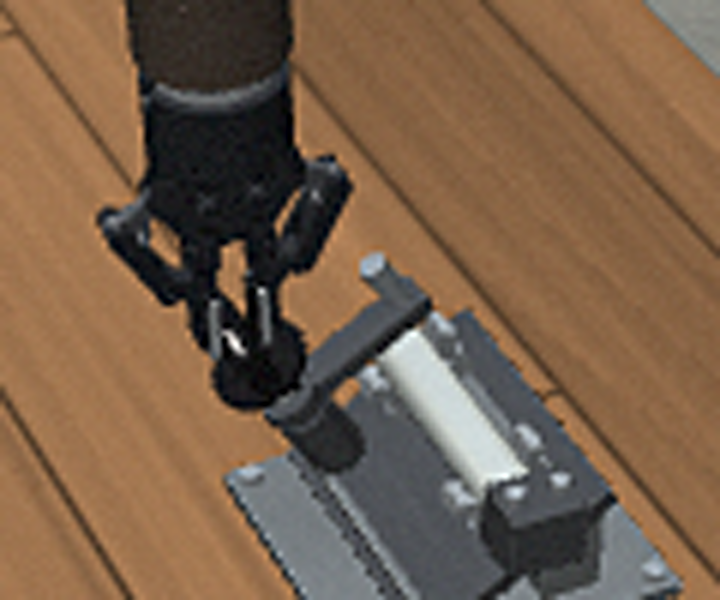

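play_rows --moves '[[[0,0,0],0,0.3],[[0,0,0],0,0.3],[[0,0,0],0,0.3]]'

```text
clock: 21.85
position: [485.8, 160.7, 307.3]
ee_rot: [-0.666, 0.746, -0.018, -0.001]
contact_force: [0.3, -0.4, 0.3]
gripper_width: 29.8
```

Run:
```python
from kn import *
tool(); w=shot('wrist','w17.png')
cv2.imwrite('pics/w17k.png',cv2.resize(w['pixels'][150:350,180:380,::-1],None,fx=3,fy=3,interpolation=cv2.INTER_CUBIC))
print(proj(w,[W([-62,58,93.5])]),line(w,93.5,(270,220,312,300),170))
i=shot('scene','s17.png');cv2.imwrite('pics/s17c.png',cv2.resize(i['pixels'][165:285,235:365,::-1],None,fx=6,fy=6,interpolation=cv2.INTER_CUBIC))
```

```text
t 21.85 pos [485.8 160.7 307.3] grasp [489.2 156.2 152.4] z [ 0.022 -0.029 -0.999] jaw 173.5 F [ 0.3 -0.4  0.3] T [ 0.03 -0.02  0.05] w 29.8
[[292.57076104 281.11610189]] (272, array([-61.63110904,  44.71482157]), np.float64(1.5306232855571396), np.float64(1.5430363537993754), np.float64(13.290298960271262), np.float64(21.70392166614173))
```

View pics/w17k.png

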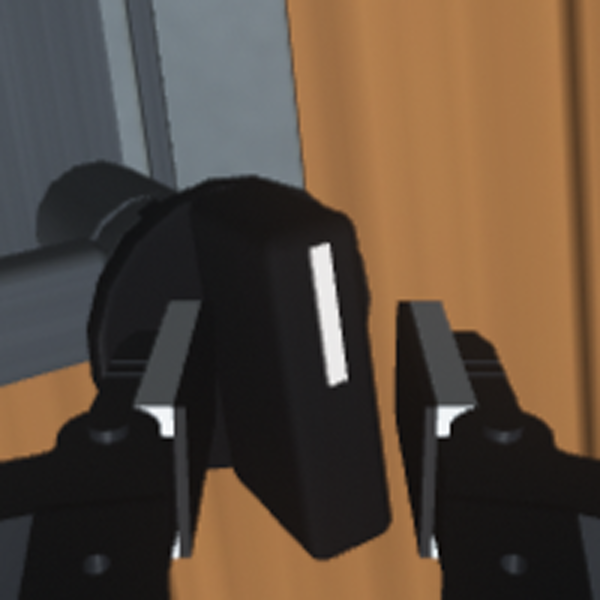

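View pics/s17c.png

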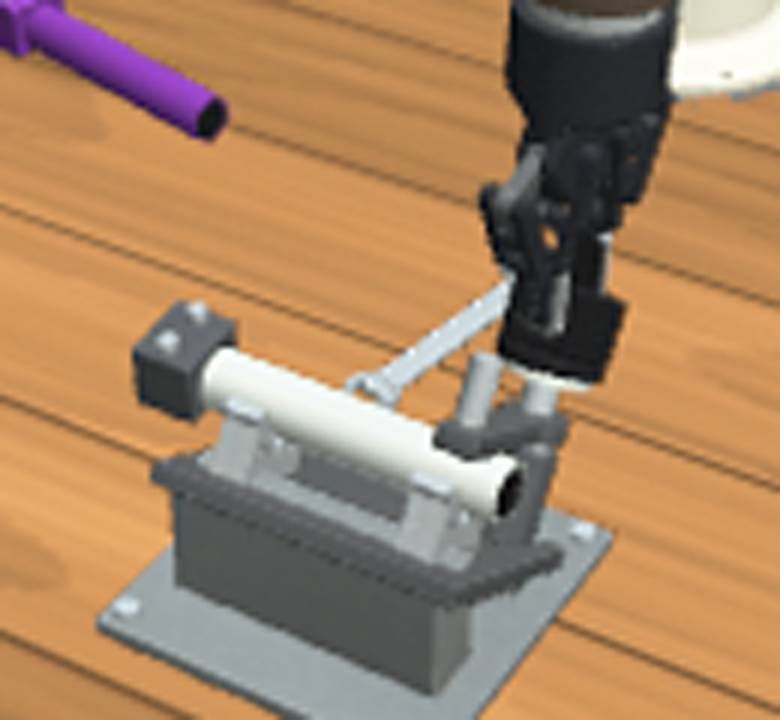

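Run:
```python
from kn import *
w=shot('wrist','w18.png');np.savez('w18.npz',**w)
z=np.load('w9.npz',allow_pickle=True); w9={k:z[k] for k in z.files}
print('w9 obs',230+266/5,240+103/5,' now obs 229.3 219.3')
for h in (44,48,52):
  for r in (23,26):
    print(h,r,'w9',proj(w9,[W([-62+r*np.cos(a),58-r*np.sin(a),h]) for a in (0,.1,.2)]).round(1).tolist(),'now',[(a,proj(w,[W([-62+r*np.cos(a),58-r*np.sin(a),h])])[0].round(1).tolist()) for a in (.9,1.0,1.1,1.2,1.3,1.4)])
cv2.imwrite('pics/w18k.png',cv2.resize(w['pixels'][190:250,200:270,::-1],None,fx=9,fy=9,interpolation=cv2.INTER_CUBIC))
```

```text
w9 obs 283.2 260.6  now obs 229.3 219.3
44 23 w9 [[281.3, 258.4], [283.7, 258.5], [286.2, 258.7]] now [(0.9, [223.2, 226.6]), (1.0, [226.0, 223.6]), (1.1, [229.1, 220.9]), (1.2, [232.4, 218.5]), (1.3, [235.9, 216.5]), (1.4, [239.5, 214.8])]
44 26 w9 [[281.3, 256.4], [284.1, 256.5], [286.8, 256.8]] now [(0.9, [219.3, 223.3]), (1.0, [222.6, 219.9]), (1.1, [226.1, 216.8]), (1.2, [229.9, 214.1]), (1.3, [233.9, 211.8]), (1.4, [237.9, 210.0])]
48 23 w9 [[281.2, 261.9], [283.7, 261.9], [286.2, 262.2]] now [(0.9, [225.5, 228.2]), (1.0, [228.4, 225.1]), (1.1, [231.5, 222.3]), (1.2, [234.9, 219.9]), (1.3, [238.4, 217.8]), (1.4, [242.0, 216.1])]
48 26 w9 [[281.2, 259.9], [284.1, 260.0], [286.9, 260.3]] now [(0.9, [221.6, 224.9]), (1.0, [224.9, 221.4]), (1.1, [228.5, 218.2]), (1.2, [232.3, 215.5]), (1.3, [236.4, 213.1]), (1.4, [240.5, 211.2])]
52 23 w9 [[281.2, 265.4], [283.7, 265.5], [286.2, 265.7]] now [(0.9, [227.9, 229.9]), (1.0, [230.8, 226.7]), (1.1, [234.0, 223.9]), (1.2, [237.4, 221.4]), (1.3, [241.0, 219.2]), (1.4, [244.7, 217.5])]
52 26 w9 [[281.2, 263.4], [284.0, 263.6], [286.9, 263.8]] now [(0.9, [223.9, 226.5]), (1.0, [227.3, 222.9]), (1.1, [231.0, 219.7]), (1.2, [234.9, 216.8]), (1.3, [239.0, 214.4]), (1.4, [243.2, 212.5])]
```

View pics/w18k.png

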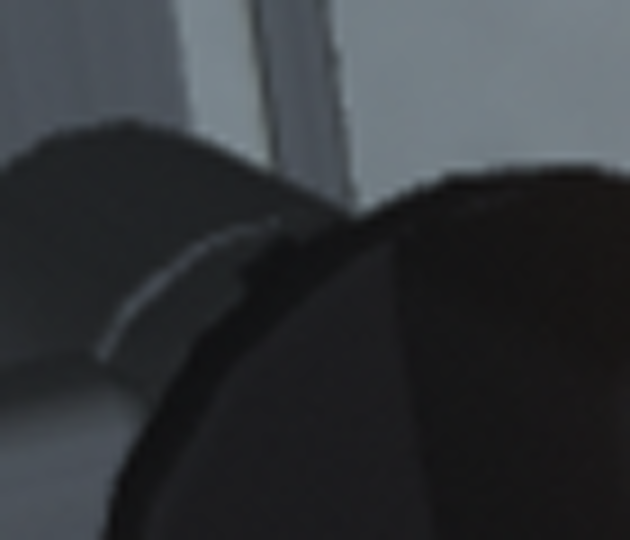

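play_rows --moves '[[[-0.004,-0.001,-0.005],0,0.4],[[-0.004,-0.001,-0.005],0,0.8],[[-0.004,-0.001,-0.005],0,1],[[-0.004,-0.001,-0.005],0,1],[[-0.003,0,-0.005],-0.15,1],[[-0.002,0,-0.005],-0.3,1],[[0,0.001,-0.005],-0.4,1],[[0,0.001,-0.005],-0.5,1],[[0,0.001,-0.005],-0.5,1]]'

```text
clock: 23.12
position: [486.1, 161.5, 308.2]
ee_rot: [-0.564, 0.826, -0.018, -0.002]
contact_force: [-4.9, -0.3, 11.0]
gripper_width: 18.5
```

play_rows --moves '[[[0,0,0],0,0.3],[[0,0,0],0,0.3],[[0,0,0],0,0.3]]'

```text
clock: 23.5
position: [486.1, 161.4, 307.7]
ee_rot: [-0.563, 0.826, -0.018, -0.003]
contact_force: [-0.5, 0.9, 0.2]
gripper_width: 29.8
```

Run:
```python
from kn import *
tool(); w=shot('wrist','w19.png');np.savez('w19.npz',**w)
cv2.imwrite('pics/w19k.png',cv2.resize(w['pixels'][150:350,180:380,::-1],None,fx=3,fy=3,interpolation=cv2.INTER_CUBIC))
print(proj(w,[W([-62,58,93.5])]),line(w,93.5,(270,215,312,300),170))
print([(a,proj(w,[W([-62+24*np.cos(a),58-24*np.sin(a),47])])[0].round(1).tolist()) for a in (.9,1.0,1.1,1.2,1.3,1.4)])
```

```text
t 23.5 pos [486.1 161.4 307.7] grasp [488.6 156.3 152.8] z [ 0.016 -0.033 -0.999] jaw 158.6 F [-0.5  0.9  0.2] T [ 0.08  0.01 -0.03] w 29.8
[[291.14045559 278.29354834]] (284, array([-65.54204317,  45.19777654]), np.float64(1.8063343657625406), np.float64(1.840718233264575), np.float64(13.283184680161272), np.float64(21.786725226350363))
[(0.9, [218.5, 242.1]), (1.0, [220.6, 238.3]), (1.1, [223.1, 234.8]), (1.2, [225.9, 231.5]), (1.3, [229.0, 228.5]), (1.4, [232.3, 225.9])]
```

View pics/w19k.png

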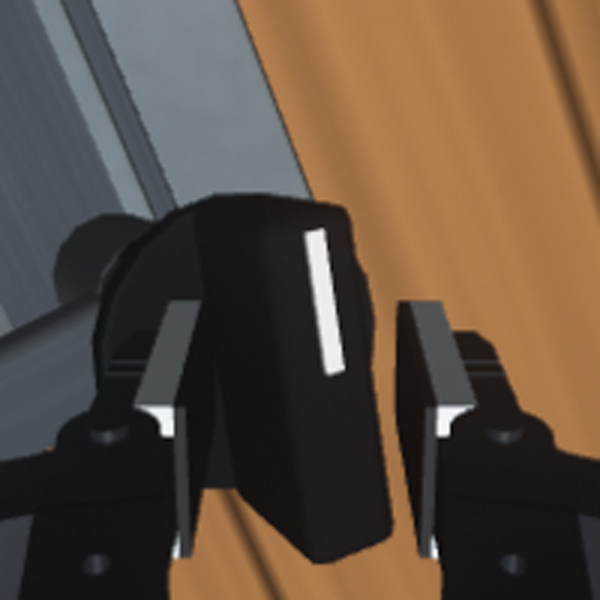

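play_rows --moves '[[[0,0,0.08],0,0.2],[[0,0,0.2],0,0],[[-0.02,-0.08,0.28],0.3,-0.5],[[-0.03,-0.15,0.28],0.6,-1],[[-0.03,-0.2,0.28],0.7,-1],[[-0.03,-0.2,0.28],0.7,-1]]'

```text
clock: 24.3
position: [477.0, 100.8, 391.5]
ee_rot: [-0.704, 0.71, -0.018, 0.001]
contact_force: [-0.5, -0.0, -0.0]
gripper_width: 85.3
```

Run:
```python
from kn import *
tool(); w=shot('wrist','w20.png');np.savez('w20.npz',**w)
i=shot('scene','s20.png');d=shot('side','d20.png')
cv2.imwrite('pics/s20c.png',cv2.resize(i['pixels'][165:285,235:365,::-1],None,fx=6,fy=6,interpolation=cv2.INTER_CUBIC))
cv2.imwrite('pics/d20c.png',cv2.resize(d['pixels'][150:250,240:370,::-1],None,fx=6,fy=6,interpolation=cv2.INTER_CUBIC))
print(proj(w,[W([-62,58,93.5])]))
for sw in(0,.05): print(proj(w,[pin(sw,61)]),proj(w,[pin(sw,60)]))
print([(a,proj(w,[W([-62+24*np.cos(a),58-24*np.sin(a),47])])[0].round(1).tolist()) for a in (1.0,1.1,1.2,1.3,1.4)])
```

```text
t 24.3 pos [477.  100.8 391.5] grasp [481.1  96.9 236.6] z [ 0.027 -0.025 -0.999] jaw 179.5 F [-0.5 -0.  -0. ] T [ 0.05  0.05 -0.03] w 85.3
[[281.21398734 300.88792128]]
[[164.46855037 306.91494331]] [[164.25368951 306.25722618]]
[[165.0761122  311.70419536]] [[164.85999633 311.03190247]]
[(1.0, [242.2, 258.0]), (1.1, [244.5, 256.3]), (1.2, [246.8, 254.7]), (1.3, [249.3, 253.5]), (1.4, [251.8, 252.4])]
```

View pics/w20.png

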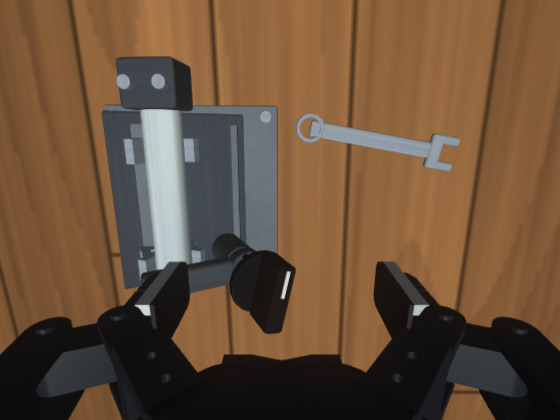

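View pics/d20c.png

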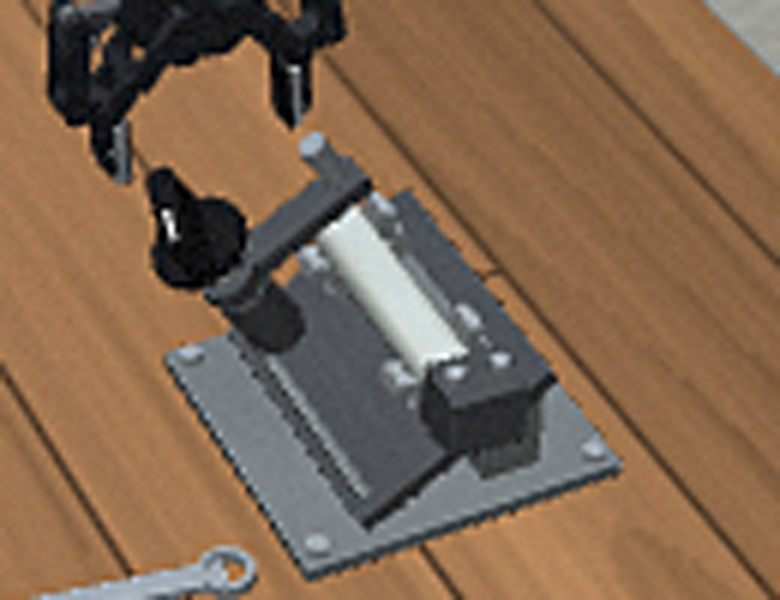

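View pics/s20c.png

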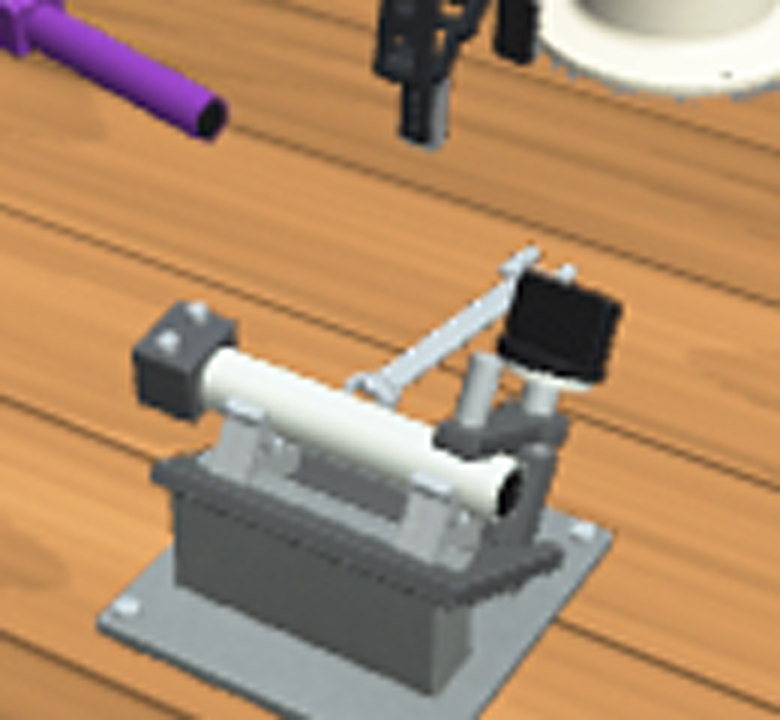

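Run:
```python
from kn import *
z=np.load('w20.npz',allow_pickle=True); w={k:z[k] for k in z.files}
for h in (92,93.5): print(line(w,h,(276,265,296,303),150))
c=w['pixels'][230:300,210:300,::-1]; c=cv2.convertScaleAbs(cv2.resize(c,None,fx=8,fy=8,interpolation=cv2.INTER_CUBIC),alpha=2.0)
cv2.imwrite('pics/w20k.png',c)
```

```text
(89, array([-66.31651998,  46.3006965 ]), np.float64(1.8035655082470903), np.float64(1.9242570276943989), np.float64(12.470206376131015), np.float64(21.32330865779739))
(89, array([-65.46907665,  45.3908568 ]), np.float64(1.8035655082470905), np.float64(1.8392777225103896), np.float64(13.07765211917134), np.float64(21.154799760309917))
```

View pics/w20k.png

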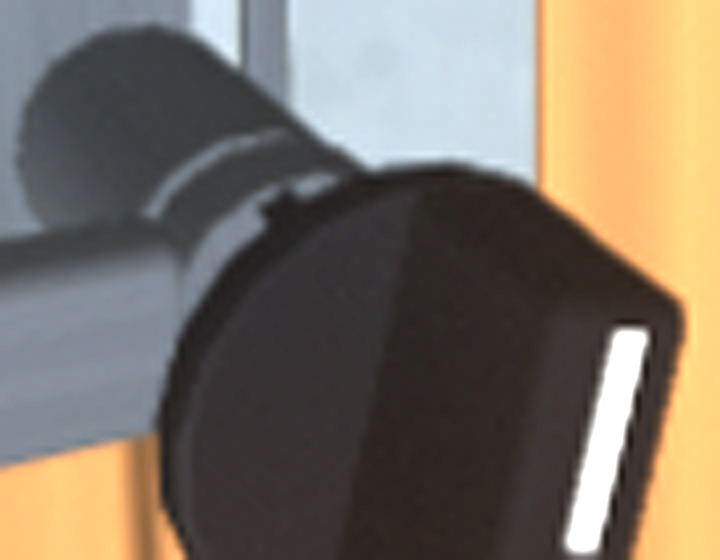

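```bash
python3 -c "
from bench import arm
print(arm.job_done())"
```

```text
the job is handed in; nothing more can be done
None
```

The post is clamped in the stand, and I handed the job in at about 24.5 s of the 72 s allowed.

- **Post:** it lies in both V-rests with the square head overhanging at the end away from the knob. When I checked the tube's end before clamping, it was within about 1 px of where a central post should be.
- **Clamp finger:** I swung it across the tube to its stop. It pushed back with about 10 N there, and afterwards the pin showed at swing 0 in the pictures.
- **Knob:** I turned it clockwise in four strokes. At the end it stood at about 1.81 rad, while the collar mark had stopped at about 1.13 rad.
- **Slip:** that makes about 0.67 rad, or 38 degrees (roughly two clicks). The collar mark did not move over the last stroke while the knob turned another 0.27 rad, so the limiter really was slipping.
- **Forces and surroundings:** forces at the ends of moves stayed below about 15 N. The spanner showed no change in the last pictures, and I saw nothing else disturbed. I did not measure the jar, can or tray again.

**What disagreed:** the collar mark was partly hidden under the knob, so the slip figure is good to about 0.1 rad. The two ways of reading the knob angle gave 1.80 and 1.84 rad, both well inside the allowed range. The tool tilted about 2 degrees under grip loads, which I corrected for when placing it on the knob.

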